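# Sweep the bread board, part the stuck pudding moulds and set them out

## Robot

A 7-joint arm with a two-finger parallel gripper is mounted at the origin on a cart in front of the work surface, level with it; the furniture and walls round the work are solid. World frame = base frame: x ahead of the robot, y to its left, z up, the work surface at z = 0. Lengths are in m, angles in rad, forces in N, time in s.
With the tool pointing down it reaches from about 0.4 to 0.85 m from the base axis. Payload 10.4 kg.
Tool frame: the origin (TCP) lies midway between the tips of the shut fingers; the grasp point (between the pads) lies 19 mm behind it; z points along the fingers, x is the direction in which the jaws open and shut, and the axes are right-handed (so a half turn about z gives the same grasp; the last joint's range is limited). The gripper opens to 87 mm and grips with 3 to 60 N. Pads are 19 mm wide; open, the fingers measure 117 mm over their backs; the gripper's body (75 mm by 190 mm) begins 51 mm behind the grasp point.
Start: joints at [1.223, 0.332, -0.065, 1.46, 0.022, 1.35, -0.088], TCP at [0.199, -0.592, 0.194] pointing down, gripper open.
Joint ranges: [-2.6, 2.6], [-0.5, 2.12], [-1.47, 1.34], [0.16, 2.42], [-1.27, 4.41], [0.06, 2.06], [-2.6, 2.6]. Speed limits (rad/s): [2.22, 2.22, 2.79, 2.79, 3.14, 3.14, 3.14].

## Interface

Orientations are given as a unit quaternion [w, x, y, z].
In Python, from plant import arm gives the robot as it stands.
- The arm moves only by the tool jog_arm, never from a script. Its argument "rows" is a list of rows, each a list of 6 numbers: the shift along the tool's x, y, z scaled (see below), then the turn, a rotation vector about the tool's x, y, z scaled (see below). A call has 1 to 8 rows; each row shifts and turns the commanded pose from where the row before left it, along the tool's axes as they then stand; what a row does not reach is not made up. The controller multiplies each number of a shift by 20 mm and each number of a turn by 8 degrees. A row lasts 1/10 s, in which the tool goes at most 50 mm and 8.59 degrees, less where a joint would pass 70% of its speed; a pose out of reach is approached as far as the arm can. A call with a number of a shift or a turn outside -1 to 1 is refused whole. A call with a gripper value outside its range is refused whole. "hand" is the opening, from 0 (shut) to 1 (fully open), set as the call begins (left out, the last holds). The fingers move at their own pace and stop on an object; the grip force is fixed at half the most. Time passes only in rows, so rows that do not move let the fingers close. It gives the time, the measured TCP pose, the force and the opening at its end, in the units of the state.
- arm.observe(): the state, without advancing time (a new reading comes with each control period).
- arm.capture(name): name is "scene" or "top" or "wrist"; returns (picture, depth): 400x640x3 uint8, red, green, blue; 400x640 float32, m along the optical axis (not along the pixel's ray), 0 where there is no reading.
- arm.calibration(name): a dict with "fx", "fy", "cx", "cy" (pixels), "dist" ([k1, k2, p1, p2, k3] as OpenCV has them; the pictures are not rectified), "rvec" (rotation vector, rad) and "tvec" (3), from world to camera coordinates, as OpenCV has them. Camera axes: x right, y down, z forward; pixel columns grow to the right and rows downward; lengths in m; the calibration is good to about 2 mm. A picture is of the moment at which its call begins: read the wrist's pose just before it. calibration takes no time and is no camera call; for the wrist camera it gives the pose at the moment of the call.
- arm.job_done(): hands the job in, once; it reports no verdict.
Trained networks look in the newest picture that a camera, given by its name, has taken for a name from the list of things; names that differ only in an ending like _2 or _b are one class to them, and where a whole thing is asked for, a point or a joint stands for the part that bears it (a point fixed in the world has none). Each returns a list of dicts, best first, with "p" (0 to 1); they miss things now and then, are a little off and sometimes report something else, mostly with a low value. They report only what shows in the picture. A call takes as long as a camera call. They do not tell look-alikes from the thing itself.
- arm.find_in(camera, name): "position" ([x, y, z] in m, in world coordinates, good to about 4 mm: the middle of the surface that is visible of it).
The state is a dict: "t": time; "joint_pos": joint angles; "dq": joint speeds; "joint_efforts": joint torques, N m; "tcp_pos": TCP position; "eef_rot": TCP orientation; "contact_force": force on the tool from outside, world axes, zero at the start; "torque": the same for the moment, N m; "grip_width": finger opening in m.
Only numpy, scipy, OpenCV 4.12 (cv2) and the standard library are available. Lean on these libraries where they do the work, as an engineer would, in place of code of your own. Each camera call takes 0.05 s, during which the arm holds its last target.

## Task

First sweep all the biscuit bits off the bread board into the crumb trough along its front edge with the scrubbing brush, and lay the brush back on the worktop, bristles down. Then part every large pudding mould from the small one stuck inside it (with the pair slid into the steel bracket, its lips keep the small mould's flange down while the large one is lifted off), and stand all the moulds, large and small, each by itself, rim down on the deck of the board. Tip no mould over, and leave the glass and the flat tin alone.

Things in the scene. Friction and masses are not known exactly. Their poses are not given: they have to be found in the camera images.
- board: Light wooden bread board, fixed. Origin: centre of the deck, at worktop height; +x away from the trough at its front. Deck top 16 mm up, flat, x -135 to +130 mm, y -125 to +125 between side rails; rails 10 mm wide, tops 26 mm up, along both sides and the back.
- trough (a point): Middle of the floor of the crumb trough along the board's front (-x) edge: 67 mm wide (board x -135 to -202), 250 mm long, floor 3 mm above the worktop (13 mm below the deck), outer wall top at 26 mm.
- bracket: U-shaped steel parting bracket fixed to the worktop, 13 mm high. Origin: on the worktop where a mould's axis is when slid fully home (in +x). A 4 mm lip (underside 9, top 13 mm up) runs along both sides and the back over a channel 74 mm wide (for the flange); slot between the lips 54 mm wide (for the body). A flange under the lip can rise at most 5 mm.
- mouth (a point): Middle of the bracket's open mouth on the worktop, 73 mm from the seat on its -x side; from here inwards the lips close in over 30 mm to the 54 mm slot. Bring a pair down about 30 mm further out and take it in along the bracket's +x with its rim 1 to 4 mm clear of the worktop: pressed down it may trip over.
- inner_a: Small aluminium pudding mould, standing rim down; 75 mm high, body a plain cylinder 48 mm across, flange round the rim 68 mm across and 4 mm thick, 0.12 kg. Origin: centre of the rim plane (underside), z up to the closed end. It may stand alone or have a large mould stuck over it.
- inner_b: Small aluminium pudding mould, standing rim down; 75 mm high, body a plain cylinder 48 mm across, flange round the rim 68 mm across and 4 mm thick, 0.12 kg. Origin: centre of the rim plane (underside), z up to the closed end. It may stand alone or have a large mould stuck over it.
- inner_c: Small aluminium pudding mould, standing rim down; 75 mm high, body a plain cylinder 48 mm across, flange round the rim 68 mm across and 4 mm thick, 0.12 kg. Origin: centre of the rim plane (underside), z up to the closed end. It may stand alone or have a large mould stuck over it.
- outer_a: Large aluminium pudding mould, standing rim down; 60 mm high, 62 to 63 mm across, no flange, 0.16 kg. Origin: centre of the rim plane, z up. At the start over the small mould of its letter, rim 18 mm above that one's rim (pair 78 mm high); rubber lugs inside hold them: 6 N parts them over 40 mm of lift; a pair can be carried by the large one. Absent (None) in some starts.
- outer_b: Large aluminium pudding mould, standing rim down; 60 mm high, 62 to 63 mm across, no flange, 0.16 kg. Origin: centre of the rim plane, z up. At the start over the small mould of its letter, rim 18 mm above that one's rim (pair 78 mm high); rubber lugs inside hold them: 6 N parts them over 40 mm of lift; a pair can be carried by the large one. Absent (None) in some starts.
- outer_c: Large aluminium pudding mould, standing rim down; 60 mm high, 62 to 63 mm across, no flange, 0.16 kg. Origin: centre of the rim plane, z up. At the start over the small mould of its letter, rim 18 mm above that one's rim (pair 78 mm high); rubber lugs inside hold them: 6 N parts them over 40 mm of lift; a pair can be carried by the large one. Absent (None) in some starts.
- bit_1: Loose bit of hard biscuit on the deck, about 18 to 26 mm across and 8 to 10 mm thick, 12 g. Origin: centre of its underside. Absent (None) in some starts.
- bit_2: Loose bit of hard biscuit on the deck, about 18 to 26 mm across and 8 to 10 mm thick, 12 g. Origin: centre of its underside. Absent (None) in some starts.
- bit_3: Loose bit of hard biscuit on the deck, about 18 to 26 mm across and 8 to 10 mm thick, 12 g. Origin: centre of its underside. Absent (None) in some starts.
- bit_4: Loose bit of hard biscuit on the deck, about 18 to 26 mm across and 8 to 10 mm thick, 12 g. Origin: centre of its underside. Absent (None) in some starts.
- bit_5: Loose bit of hard biscuit on the deck, about 18 to 26 mm across and 8 to 10 mm thick, 12 g. Origin: centre of its underside. Absent (None) in some starts.
- brush: Wooden scrubbing brush lying on its bristles, 220 mm along its own y, 60 mm along x, 49 mm high, stiff (bristles do not bend), 0.28 kg. Origin: centre of its underside. Grip it across its 60 mm width.
- glass: Glass tumbler standing behind the work, 77 mm wide, 99 mm high. Origin: centre of its underside. Bystander: leave it alone.
- sardine_tin: Flat tin, 63 x 105 x 26 mm, lying left of the board. Origin: centre of its underside. Bystander: leave it alone. (Above it hangs a wall boiler: from y = +0.16 to the left nothing of the arm may rise above z = 0.48.)
Things that resemble listed ones, but are neither listed nor needed, are in the scene too. What is shaped like the inner_b but orange is not meant.

How it is judged:
On the way, in this order (a step that is already met when the one before it is completed fails the run):
1. the brush, held in the gripper, has swept every biscuit bit into the crumb trough (x of bit_1 in the frame of board between -0.21 and -0.135 m and y of bit_1 in the frame of board between -0.13 and 0.13 m and height (world z) of each of bit_1, bit_2, bit_3, bit_4, bit_5 below 0.04 m and x of bit_2 in the frame of board between -0.21 and -0.135 m and y of bit_2 in the frame of board between -0.13 and 0.13 m and x of bit_3 in the frame of board between -0.21 and -0.135 m and y of bit_3 in the frame of board between -0.13 and 0.13 m and x of bit_4 in the frame of board between -0.21 and -0.135 m and y of bit_4 in the frame of board between -0.13 and 0.13 m and x of bit_5 in the frame of board between -0.21 and -0.135 m and y of bit_5 in the frame of board between -0.13 and 0.13 m and contact force between the fingers and brush above 1 N), for 0.2 s.
2. the brush lies on the worktop again, bristles down, off the board (height (world z) of brush between -0.006 and 0.006 m and angle between brush's own z axis and vertical below 0.1 rad and not (contact force between the fingers and brush above 0.3 N)), for 0.2 s.
3. every mould, large and small, stands by itself on the deck (x of inner_a in the frame of board between -0.13 and 0.13 m and y of inner_a in the frame of board between -0.125 and 0.125 m and z of inner_a in the frame of board between 0.012 and 0.021 m and angle between each of inner_a, inner_b, inner_c, outer_a, outer_b, outer_c's own z axis and vertical below 0.08 rad and x of inner_b in the frame of board between -0.13 and 0.13 m and y of inner_b in the frame of board between -0.125 and 0.125 m and z of inner_b in the frame of board between 0.012 and 0.021 m and x of inner_c in the frame of board between -0.13 and 0.13 m and y of inner_c in the frame of board between -0.125 and 0.125 m and z of inner_c in the frame of board between 0.012 and 0.021 m and x of outer_a in the frame of board between -0.13 and 0.13 m and y of outer_a in the frame of board between -0.125 and 0.125 m and z of outer_a in the frame of board between 0.012 and 0.021 m and x of outer_b in the frame of board between -0.13 and 0.13 m and y of outer_b in the frame of board between -0.125 and 0.125 m and z of outer_b in the frame of board between 0.012 and 0.021 m and x of outer_c in the frame of board between -0.13 and 0.13 m and y of outer_c in the frame of board between -0.125 and 0.125 m and z of outer_c in the frame of board between 0.012 and 0.021 m), for 0.2 s.
At the end, for the whole second after the job is handed in: Every bit of biscuit lies in the crumb trough; every large and small mould stands by itself, rim flat on the deck (rim within 5 mm of deck height, tilt under 0.08 rad, axis between the rails and on the deck); the brush lies on its bristles on the bare worktop (all of step 3 and x of bit_1 in the frame of board between -0.21 and -0.135 m and y of bit_1 in the frame of board between -0.13 and 0.13 m and height (world z) of each of bit_1, bit_2, bit_3, bit_4, bit_5 below 0.04 m and x of bit_2 in the frame of board between -0.21 and -0.135 m and y of bit_2 in the frame of board between -0.13 and 0.13 m and x of bit_3 in the frame of board between -0.21 and -0.135 m and y of bit_3 in the frame of board between -0.13 and 0.13 m and x of bit_4 in the frame of board between -0.21 and -0.135 m and y of bit_4 in the frame of board between -0.13 and 0.13 m and x of bit_5 in the frame of board between -0.21 and -0.135 m and y of bit_5 in the frame of board between -0.13 and 0.13 m and height (world z) of brush between -0.006 and 0.006 m and angle between brush's own z axis and vertical below 0.1 rad); the robot touches nothing.
It fails at once if a mould is tipped over (angle between any of inner_a, inner_b, inner_c, outer_a, outer_b, outer_c's own z axis and vertical above 0.8 rad).
It fails at once if the glass or the flat tin is pushed away (3 cm) or tipped (distance of any of glass, sardine_tin from where it was at the start of the episode above 0.03 m or angle between any of glass, sardine_tin's own z axis and vertical above 0.4 rad).
Of outer_a, outer_b, outer_c only 1 to 3 are there at a start; the rules pass over those that are not, and their reading is None.
Of bit_1, bit_2, bit_3, bit_4, bit_5 only 2 to 5 are there at a start; the rules pass over those that are not, and their reading is None.
At some moment in a run one of brush, inner_a, inner_b, inner_c may be knocked a few centimetres aside while the robot is not near it.
It also fails if it takes over 210 s, if anything falls off the work surface, if the arm or the gripper's body presses on something with over 40 N, if the wrist force passes 120 N, or if a joint passes its speed limit or range.

## Working session

There is one attempt and no reset: what is moved stays moved. The work goes in short steps, Python scripts to look and compute and a tool call to move; the robot and the scene stay as the last step left them, time stands still between calls to the robot, and variables do not carry over. Pictures are saved under pics/ and viewed, and the job is handed in when it is done.

Besides the shell and the picture viewer there is one more tool, called after ">>>" as name([rows], argument=value, ...), one row to a line, values as JSON. jog_arm: Moves the arm, as the interface text tells. Shifts and turns lie within -1 to 1; 1 stands for 20 mm of shift or 8 degrees of turn. Its arguments: {"type":"object","properties":{"rows":{"type":"array","items":{"type":"array","items":{"type":"number","minimum":-1,"maximum":1}}},"hand":{"type":"number"}},"required":["rows"]}

```bash
ls; mkdir -p pics; python3 - <<'E'
from plant import arm
import cv2,numpy as np
s=arm.observe();print(s)
for n in ['scene','top','wrist']:
    p,d=arm.capture(n);cv2.imwrite(f'pics/{n}0.png',p[:,:,::-1]);np.save(f'{n}_d.npy',d)
    c=arm.calibration(n);print(n,c)
E
```

```text
pics
{'t': 0.0, 'joint_pos': array([ 1.22341322,  0.33288186, -0.06471585,  1.460944  ,  0.02156154,
        1.34987729, -0.08848465]), 'dq': array([ 0.00117562,  0.00014269,  0.00017172, -0.00121362,  0.00035032,
        0.00065167,  0.00017879]), 'joint_efforts': array([-3.37550646e-04, -6.23267984e+01,  2.46871094e-02, -3.89908898e+01,
       -6.13256078e-02,  3.97523947e-02,  1.44970541e-04]), 'tcp_pos': array([ 0.19931993, -0.59191773,  0.19314647]), 'eef_rot': array([-4.04374913e-04,  8.12140154e-01, -5.83461968e-01, -5.81845015e-04]), 'contact_force': array([ 0.73821651,  0.98444688, -0.0480027 ]), 'torque': array([ 0.05388099, -0.04301587,  0.01565751]), 'grip_width': 0.08673537422814118}
scene {'fx': 377.4292480364474, 'fy': 377.4292480364474, 'cx': 324.2873951423386, 'cy': 194.235086984902, 'dist': array([-0.07079659,  0.        ,  0.        ,  0.        ,  0.        ]), 'rvec': array([ 1.27327415, -2.31919117,  0.90646794]), 'tvec': array([0.24385798, 0.41827736, 0.5523696 ])}
top {'fx': 498.65618251027394, 'fy': 498.65618251027394, 'cx': 320.4070411012964, 'cy': 203.16738628657518, 'dist': array([-0.06963438,  0.        ,  0.        ,  0.        ,  0.        ]), 'rvec': array([ 2.16602285, -2.12130428,  0.18548726]), 'tvec': array([-0.09599342,  0.54696757,  1.17550626])}
wrist {'fx': 346.4307830418517, 'fy': 346.4307830418517, 'cx': 320.15317970096334, 'cy': 204.05668831140397, 'dist': array([0.0209184, 0.       , 0.       , 0.       , 0.       ]), 'rvec': array([-2.3641404 ,  1.69816378,  0.23831601]), 'tvec': array([-0.62283737, -0.03386571,  0.39093353])}
```

View pics/scene0.png

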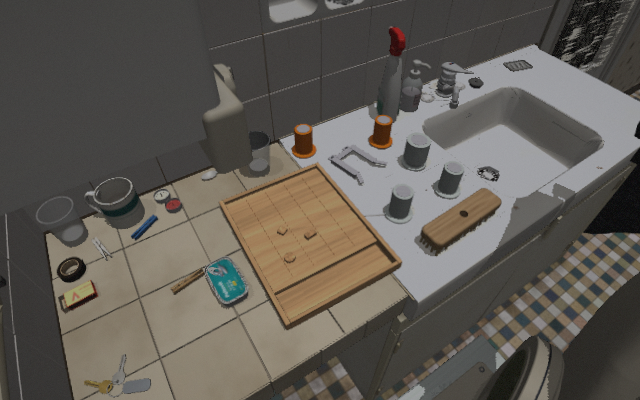

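View pics/top0.png

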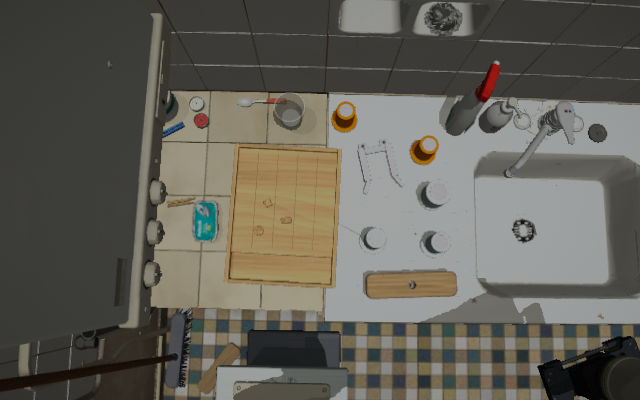

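View pics/wrist0.png

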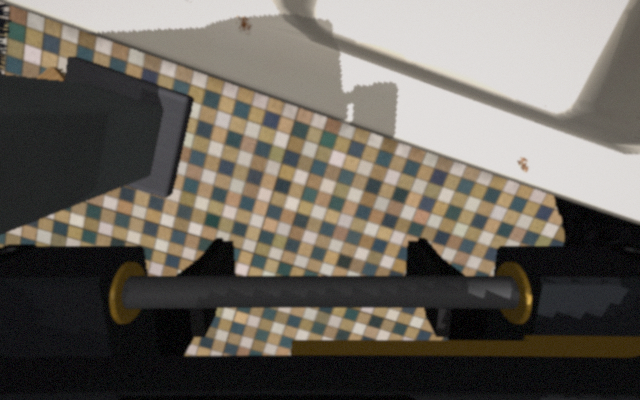

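```bash
cat > h.py <<'E'
import cv2,numpy as np
from plant import arm
from scipy.spatial.transform import Rotation as R
def cal(n):
    c=arm.calibration(n);K=np.array([[c['fx'],0,c['cx']],[0,c['fy'],c['cy']],[0,0,1]]);return c,K,R.from_rotvec(c['rvec']).as_matrix()
def cloud(n,d,c=None):
    c,K,Rm=c or cal(n)
    v,u=np.mgrid[0:400,0:640]
    pts=np.stack([u.ravel(),v.ravel()],1).astype(np.float64)
    xy=cv2.undistortPoints(pts[:,None],K,c['dist'])[:,0]
    z=d.ravel()[:,None].astype(float)
    P=np.hstack([xy*z,z]);W=(P-c['tvec'])@Rm
    W[z[:,0]==0]=np.nan
    return W.reshape(400,640,3)
def proj(n,P,c=None):
    c,K,Rm=c or cal(n)
    return cv2.projectPoints(np.array(P,float).reshape(-1,3),c['rvec'],c['tvec'],K,c['dist'])[0][:,0]
def ray(n,uv,z,c=None):
    c,K,Rm=c or cal(n)
    xy=cv2.undistortPoints(np.array(uv,float).reshape(-1,1,2),K,c['dist'])[:,0]
    D=np.hstack([xy,np.ones((len(xy),1))])@Rm; o=-Rm.T@c['tvec']
    return o+D*((z-o[2])/D[:,2])[:,None]
def snap(n,tag,crop=None,sc=1):
    c=cal(n);p,d=arm.capture(n);im=p[:,:,::-1]
    if crop: x0,y0,x1,y1=crop;im=im[y0:y1,x0:x1]
    im=cv2.resize(im,None,fx=sc,fy=sc,interpolation=cv2.INTER_CUBIC);cv2.imwrite(f'pics/{tag}.png',im)
    return p,d,c
def st():
    s=arm.observe();r=R.from_quat(np.roll(s['eef_rot'],-1)).as_matrix()
    print('t %.2f'%s['t'],'tcp',s['tcp_pos'].round(4),'x',r[:,0].round(3),'z',r[:,2].round(3),'F',s['contact_force'].round(1),'w %.4f'%s['grip_width'],'q',s['joint_pos'].round(2));return s,r
E
python3 - <<'E'
from h import *
for n in ['scene','top']:
    p,d,c=snap(n,n+'1')
    np.savez(f'{n}.npz',p=p,d=d)
    for k in ['board','trough','bracket','mouth','inner_a','outer_a','bit_1','brush','glass','sardine_tin']:
        for r in arm.find_in(n,k)[:8]:
            if r['p']>.2: print(n,k,r['p'],np.round(r['position'],3),proj(n,r['position']).round())
p=np.load('scene.npz')['p'][:,:,::-1];cv2.imwrite('pics/s_crop.png',cv2.resize(p[60:270,220:530],None,fx=2.5,fy=2.5,interpolation=cv2.INTER_CUBIC))
p=np.load('top.npz')['p'][:,:,::-1];cv2.imwrite('pics/t_crop.png',cv2.resize(p[90:310,190:470],None,fx=2.7,fy=2.7,interpolation=cv2.INTER_CUBIC))
print(arm.observe()['t'])
E
```

```text
scene board 0.76 [0.493 0.013 0.018] [[309. 242.]]
scene trough 0.73 [0.488 0.015 0.014] [[310. 245.]]
scene bracket 0.72 [ 0.664 -0.207  0.016] [[347. 161.]]
scene mouth 0.93 [ 0.668 -0.205  0.012] [[346. 161.]]
scene inner_a 0.68 [ 0.763 -0.132  0.044] [[304. 142.]]
scene inner_a 0.63 [ 0.446 -0.355  0.041] [[449. 183.]]
scene inner_a 0.61 [ 0.683 -0.336  0.046] [[383. 132.]]
scene inner_a 0.58 [ 0.454 -0.203  0.049] [[400. 204.]]
scene inner_a 0.43 [ 0.562 -0.347  0.003] [[412. 168.]]
scene inner_a 0.4 [0.548 0.05  0.023] [[282. 231.]]
scene outer_a 0.63 [ 0.57  -0.354  0.068] [[417. 146.]]
scene bit_1 0.58 [0.481 0.068 0.023] [[290. 257.]]
scene bit_1 0.53 [ 0.445 -0.354  0.043] [[450. 183.]]
scene bit_1 0.52 [0.506 0.002 0.025] [[310. 234.]]
scene bit_1 0.47 [0.547 0.047 0.022] [[283. 231.]]
scene brush 0.73 [ 0.35  -0.287  0.047] [[460. 220.]]
scene glass 0.98 [ 0.747 -0.006  0.067] [[262. 156.]]
scene sardine_tin 0.6 [0.492 0.205 0.024] [[226. 283.]]
top board 0.57 [0.521 0.005 0.016] [[284. 215.]]
top trough 0.78 [0.521 0.003 0.022] [[285. 215.]]
top trough 0.65 [0.55  0.046 0.023] [[268. 203.]]
top mouth 0.94 [ 0.671 -0.212  0.014] [[371. 159.]]
top inner_a 0.95 [ 0.766 -0.141  0.062] [[345. 116.]]
top inner_a 0.93 [ 0.46  -0.211  0.076] [[373. 239.]]
top inner_a 0.88 [ 0.682 -0.339  0.059] [[424. 151.]]
top inner_a 0.77 [ 0.452 -0.36   0.071] [[436. 244.]]
top inner_a 0.4 [ 0.565 -0.348  0.005] [[424. 202.]]
top outer_a 0.82 [ 0.572 -0.359  0.08 ] [[435. 194.]]
top bit_1 0.55 [ 0.507 -0.001  0.032] [[286. 220.]]
top brush 0.68 [ 0.352 -0.308  0.051] [[412. 286.]]
top brush 0.64 [ 0.56  -0.346  0.003] [[423. 204.]]
top glass 0.8 [ 0.788 -0.005  0.056] [[291. 107.]]
top sardine_tin 0.85 [0.5   0.202 0.025] [[204. 222.]]
1.25
```

View pics/s_crop.png

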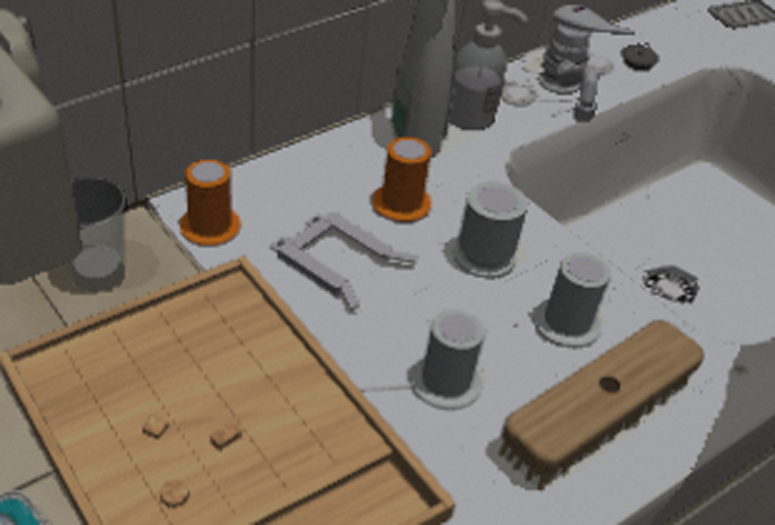

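View pics/t_crop.png

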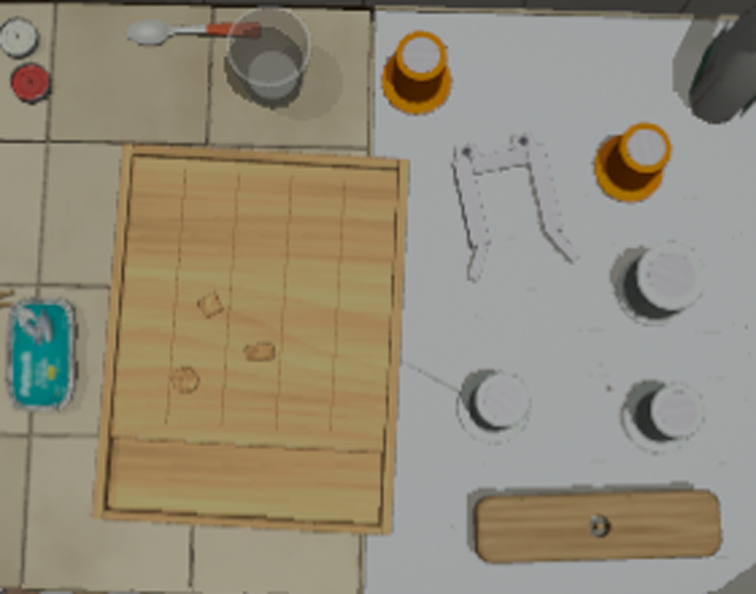

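```bash
python3 - <<'E'
from h import *
f=np.load('top.npz');W=cloud('top',f['d']);c=cal('top')
uv=np.array([[124,146],[409,159],[390,532],[95,517]])/2.7+[190,90]
P=ray('top',uv,.026,c);print(P.round(4)); print(np.linalg.norm(np.roll(P,-1,0)-P,axis=1))
# deck edge
print(ray('top',np.array([[113,436],[382,452]])/2.7+[190,90],.016,c).round(4))
# plane check
for u,v in [(285,185),(300,200),(285,272),(200,130),(350,250)]: print(W[v,u].round(4))
# bits
for b in [[210,305],[260,352],[185,380]]:
    print('bit',ray('top',np.array(b)/2.7+[190,90],.025,c).round(4))
# moulds: top-disc from cloud
import cv2
X=W.reshape(-1,3)
for n,g in [('s1',(.46,-.211)),('s2',(.452,-.36)),('pair',(.572,-.359))]:
    m=(np.hypot(X[:,0]-g[0],X[:,1]-g[1])<.05)&(X[:,2]>.065)
    Q=X[m];print(n,m.sum(),np.median(Q,0).round(4),((Q.max(0)+Q.min(0))/2).round(4),(Q.max(0)-Q.min(0)).round(4))
m=(abs(X[:,0]-.352)<.06)&(abs(X[:,1]+.308)<.15)&(X[:,2]>.035)&(X[:,2]<.06)
Q=X[m];r=cv2.minAreaRect((Q[:,:2]*1000).astype(np.float32));print('brush',r,np.median(Q[:,2]))
m=(X[:,0]>.62)&(X[:,0]<.78)&(abs(X[:,1]+.21)<.06)&(X[:,2]>.007)&(X[:,2]<.03)
Q=X[m];r=cv2.minAreaRect((Q[:,:2]*1000).astype(np.float32));print('bracket',r,len(Q),np.median(Q[:,2]))
# bracket zoom
im=f['p'][:,:,::-1][125:205,345:415];cv2.imwrite('pics/br.png',cv2.resize(im,None,fx=8,fy=7.5,interpolation=cv2.INTER_CUBIC))
E
```

```text
[[ 0.6988  0.1323  0.026 ]
 [ 0.6922 -0.1354  0.026 ]
 [ 0.3467 -0.1229  0.026 ]
 [ 0.3543  0.1425  0.026 ]]
[0.26774072 0.34578816 0.26542514 0.34462117]
[[ 0.428   0.1312  0.016 ]
 [ 0.4187 -0.1148  0.016 ]]
[0.5973 0.005  0.0185]
[ 0.5601 -0.0336  0.0175]
[ 0.381  -0.0006  0.0013]
[ 0.7425  0.2326 -0.0013]
[ 0.4392 -0.1617 -0.0034]
bit [[0.5496 0.046  0.025 ]]
bit [[ 0.5071 -0.0014  0.025 ]]
bit [[0.4799 0.0663 0.025 ]]
s1 326 [ 0.4632 -0.2169  0.0748] [ 0.4637 -0.2164  0.0725] [0.048  0.0457 0.0149]
s2 311 [ 0.4569 -0.3696  0.0747] [ 0.457  -0.3703  0.0733] [0.0433 0.0482 0.016 ]
pair 519 [ 0.5763 -0.3651  0.0777] [ 0.5766 -0.3668  0.0753] [0.0608 0.0599 0.0205]
brush ((356.69647216796875, -305.87628173828125), (60.620025634765625, 219.00204467773438), 2.4601023197174072) 0.048485382360890956
bracket ((696.2623291015625, -216.08099365234375), (168.5762481689453, 101.69212341308594), 12.521964073181152) 540 0.012938688469950783
```

```bash
python3 - <<'E'
import cv2,numpy as np
f=np.load('scene.npz');im=f['p'][:,:,::-1][135:195,315:395];cv2.imwrite('pics/br2.png',cv2.resize(im,None,fx=8,fy=8,interpolation=cv2.INTER_CUBIC))
E
```

```text
(no output)
```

View pics/br.png

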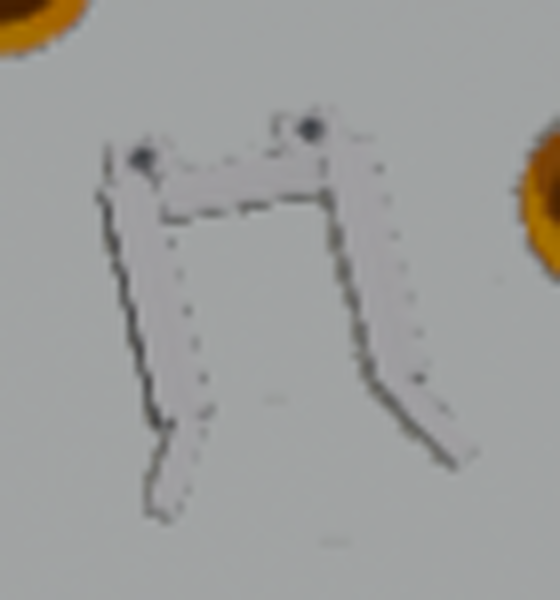

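View pics/br2.png

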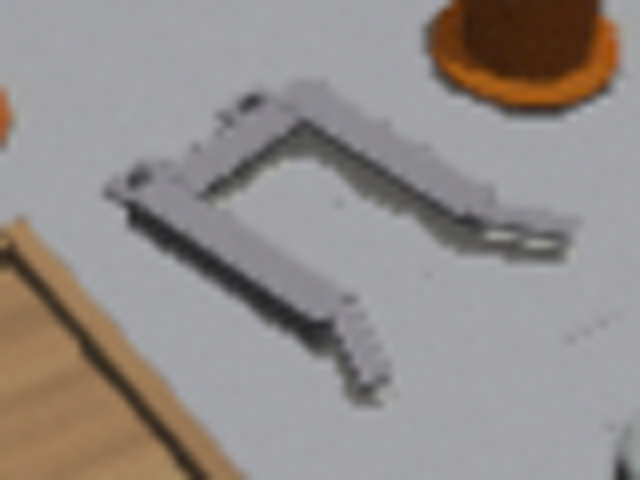

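```bash
python3 - <<'E'
from h import *
c=cal('top')
def t(u,v): return (u/8+345,v/7.5+125)
names=['L in back','L in front','R in back','R in front','L out back','L out front','Ltip out','Ltip in','R out front','Rtip in','Rtip out','hole L','hole R']
uv=[t(165,217),t(208,410),t(326,195),t(372,378),t(100,190),t(157,425),t(150,515),t(175,520),t(420,375),t(453,467),t(475,450),t(143,158),t(311,128)]
P=ray('top',uv,.013,c)
for n,p in zip(names,P): print(n,p.round(4))
c=cal('scene')
def s(u,v): return (u/8+315,v/8+135)
names=['L in back','L in front','R in back','R in front','holeL','holeR']
P=ray('scene',[s(207,192),s(350,295),s(303,118),s(473,215),s(138,178),s(252,102)],.013,c)
for n,p in zip(names,P): print('sc',n,p.round(4))
E
```

```text
L in back [ 0.684 -0.198  0.013]
L in front [ 0.6171 -0.212   0.013 ]
R in back [ 0.6931 -0.2497  0.013 ]
R in front [ 0.6294 -0.2643  0.013 ]
L out back [ 0.693  -0.1772  0.013 ]
L out front [ 0.6116 -0.1958  0.013 ]
Ltip out [ 0.5806 -0.1938  0.013 ]
Ltip in [ 0.5791 -0.2017  0.013 ]
R out front [ 0.6308 -0.2796  0.013 ]
Rtip in [ 0.5993 -0.2899  0.013 ]
Rtip out [ 0.6053 -0.297   0.013 ]
hole L [ 0.7047 -0.1909  0.013 ]
hole R [ 0.7167 -0.245   0.013 ]
sc L in back [ 0.6817 -0.1987  0.013 ]
sc L in front [ 0.6166 -0.21    0.013 ]
sc R in back [ 0.6952 -0.2476  0.013 ]
sc R in front [ 0.6256 -0.2669  0.013 ]
sc holeL [ 0.6997 -0.1832  0.013 ]
sc holeR [ 0.7114 -0.2377  0.013 ]
```

>>> jog_arm([
  [0,0,0,0,0,-1],
  [0,0,0,0,0,-1],
  [0,0,0,0,0,-1],
  [0,0,0,0,0,-1],
  [0,0,0,0,0,-1],
  [0,0,0,0,0,-1],
  [0,0,0,0,0,-1],
  [0,0,0,0,0,-1],
], hand=1)

```text
t: 2.05
tcp_pos: [0.1994, -0.5924, 0.194]
eef_rot: [0.0, 0.998, -0.062, 0.0]
contact_force: [-0.8, -0.6, 1.1]
grip_width: 0.0868
```

>>> jog_arm([
  [0,0,0,0,0,-1],
  [0,0,0,0,0,-0.24],
  [0.6,-1,0,0,0,0],
  [0.6,-1,0,0,0,0],
  [0.6,-1,0,0,0,0],
  [0.6,-1,0,0,0,0],
  [0.6,-1,0,0,0,0],
  [0.6,-1,0,0,0,0],
])

```text
t: 2.85
tcp_pos: [0.2665, -0.4685, 0.1941]
eef_rot: [0.0, 1.0, 0.022, 0.0]
contact_force: [0.4, -0.3, 0.4]
grip_width: 0.0872
```

>>> jog_arm([
  [0.6,-1,0,0,0,0],
  [0.6,-1,0,0,0,0],
  [0.6,-1,0,0,0,0],
  [0.6,-1,0,0,0,0],
  [0.6,-1,0,0,0,0],
  [0.6,-1,0,0,0,0],
  [0.6,-1,0,0,0,0],
  [0,0,0,0,0,0],
])

```text
t: 3.65
tcp_pos: [0.3457, -0.3231, 0.1944]
eef_rot: [0.0, 1.0, 0.024, 0.0]
contact_force: [-0.1, -0.4, 0.1]
grip_width: 0.0871
```

```bash
python3 - <<'E'
from h import *
st();snap('wrist','w1')
for k in ['brush']:
    for r in arm.find_in('wrist',k)[:3]: print(k,r['p'],np.round(r['position'],4))
E
```

```text
t 3.65 tcp [ 0.3457 -0.3231  0.1944] x [0.999 0.049 0.001] z [ 0.001 -0.    -1.   ] F [-0.1 -0.4  0.1] w 0.0871 q [ 1.11  0.02 -0.46  1.82  0.01  1.3   0.7 ]
brush 0.95 [ 0.3548 -0.2901  0.0469]
```

View pics/w1.png

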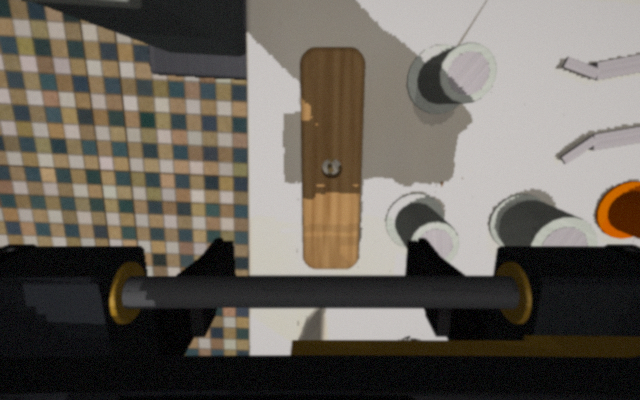

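```bash
python3 - <<'E'
from h import *
p,d,c=snap('wrist','w2');W=cloud('wrist',d,c);X=W.reshape(-1,3)
m=(abs(X[:,0]-.356)<.06)&(abs(X[:,1]+.306)<.15)&(X[:,2]>.035)&(X[:,2]<.06)
Q=X[m];r=cv2.minAreaRect((Q[:,:2]*1000).astype(np.float32));print('brush',r,np.median(Q[:,2]))
E
```

```text
brush ((354.85546875, -305.0769958496094), (60.18433380126953, 218.15335083007812), 2.7378246784210205) 0.04794937751057775
```

>>> jog_arm([
  [0.53,-0.86,0,0,0,0],
  [0,0,1,0,0,0],
  [0,0,1,0,0,0],
  [0,0,1,0,0,0],
  [0,0,1,0,0,0],
  [0,0,1,0,0,0],
  [0,0,1,0,0,0],
  [0,0,1,0,0,0],
])

```text
t: 4.6
tcp_pos: [0.353, -0.3091, 0.0531]
eef_rot: [0.0, 1.0, 0.021, -0.0]
contact_force: [-0.7, -0.0, -0.1]
grip_width: 0.0871
```

>>> jog_arm([
  [0,0,1,0,0,0],
  [0,0,0.8,0,0,0],
  [0,0,0,0,0,0],
])

```text
t: 4.9
tcp_pos: [0.3519, -0.3079, 0.016]
eef_rot: [-0.001, 1.0, 0.021, -0.001]
contact_force: [0.4, -0.4, -0.2]
grip_width: 0.0872
```

>>> jog_arm([
  [0,0,0,0,0,0],
  [0,0,0,0,0,0],
  [0,0,0,0,0,0],
  [0,0,0,0,0,0],
  [0,0,0,0,0,0],
  [0,0,0,0,0,0],
], hand=0)

```text
t: 5.5
tcp_pos: [0.3543, -0.3085, 0.0186]
eef_rot: [0.001, 1.0, 0.022, 0.001]
contact_force: [1.6, 0.2, 3.9]
grip_width: 0.0583
```

>>> jog_arm([
  [0,0,-0.9,0,0,0],
  [0,0,-0.9,0,0,0],
  [0,0,-0.9,0,0,0],
  [0,0,-0.9,0,0,0],
  [0,0,-0.9,0,0,0],
  [0,0,-0.9,0,0,0],
  [0,0,0,0,0,0.54],
  [0,0,0,0,0,0],
])

```text
t: 6.3
tcp_pos: [0.3533, -0.3079, 0.1258]
eef_rot: [-0.0, 1.0, -0.016, -0.0]
contact_force: [-1.0, 0.4, -3.1]
grip_width: 0.0582
```

```bash
python3 - <<'E'
from h import *
st()
p,d,c=snap('wrist','w3');W=cloud('wrist',d,c);X=W.reshape(-1,3)
m=(abs(X[:,0]-.356)<.06)&(abs(X[:,1]+.306)<.15)&(X[:,2]>.11)&(X[:,2]<.2)
Q=X[m];r=cv2.minAreaRect((Q[:,:2]*1000).astype(np.float32));print('brush',r,np.percentile(Q[:,2],[5,50,95]))
E
```

```text
t 6.30 tcp [ 0.3533 -0.3079  0.1258] x [ 0.999 -0.033 -0.001] z [-0.001  0.    -1.   ] F [-1.   0.4 -3.1] w 0.0582 q [ 1.09  0.07 -0.48  1.93  0.04  1.15  0.56]
brush ((353.4269104003906, -275.7409973144531), (161.60238647460938, 83.41365814208984), 87.52798461914062) [0.15308493 0.15509438 0.1664441 ]
```

>>> jog_arm([
  [0.75,-0.98,0,0,0,0],
  [0.75,-0.98,0,0,0,0],
  [0.75,-0.98,0,0,0,0],
  [0.75,-0.98,0,0,0,0],
  [0.75,-0.98,0,0,0,0],
  [0.75,-0.98,0,0,0,0],
  [0.75,-0.98,0,0,0,0],
  [0.75,-0.98,0,0,0,0],
])

```text
t: 7.15
tcp_pos: [0.4783, -0.1541, 0.1251]
eef_rot: [-0.0, 1.0, -0.015, -0.001]
contact_force: [-0.1, -0.1, -3.9]
grip_width: 0.0583
```

>>> jog_arm([
  [0.75,-0.98,0,0,0,0],
  [0.75,-0.98,0,0,0,0],
  [0.75,-0.98,0,0,0,0],
  [0.75,-0.98,0,0,0,0],
  [0.75,-0.98,0,0,0,0],
  [0.75,-0.98,0,0,0,0],
  [0.75,-0.98,0,0,0,0],
  [0.75,-0.98,0,0,0,0],
])

```text
t: 7.95
tcp_pos: [0.6032, -0.0015, 0.1247]
eef_rot: [0.0, 1.0, -0.015, -0.001]
contact_force: [1.7, 0.1, -2.7]
grip_width: 0.0582
```

```bash
python3 - <<'E'
from h import *
st()
p,d,c=snap('top','t3');W=cloud('top',d,c);X=W.reshape(-1,3)
p,d,c=snap('scene','s3')
st()
E
```

```text
t 7.95 tcp [ 0.6032 -0.0015  0.1247] x [ 1.    -0.029 -0.002] z [-0.002 -0.    -1.   ] F [ 1.7  0.1 -2.7] w 0.0582 q [ 0.48  0.42 -0.7   1.58  0.28  1.25 -0.3 ]
t 8.05 tcp [0.6038 0.0018 0.1248] x [ 1.    -0.025 -0.001] z [-0.001  0.003 -1.   ] F [-1.1 -0.2 -4.3] w 0.0584 q [ 0.48  0.42 -0.71  1.58  0.28  1.25 -0.3 ]
```

View pics/s3.png

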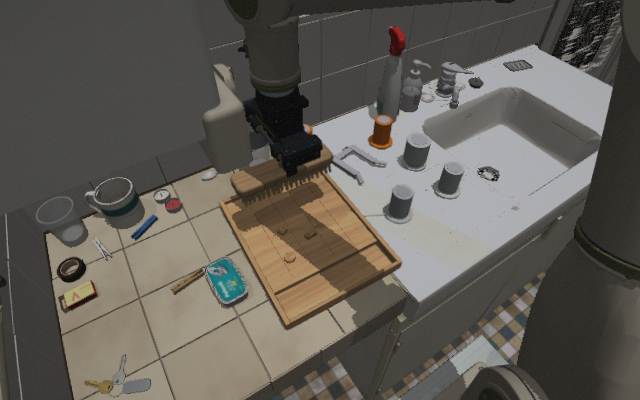

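View pics/t3.png

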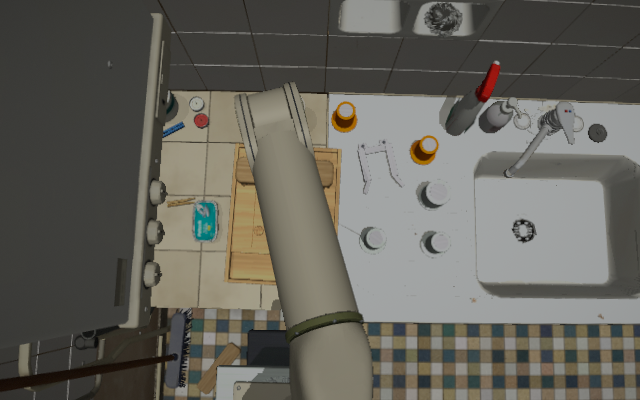

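```bash
python3 - <<'E'
from h import *
p,d,c=snap('scene','s4');W=cloud('scene',d,c);X=W.reshape(-1,3)
m=(abs(X[:,0]-.6)<.05)&(abs(X[:,1])<.15)&(X[:,2]>.1)&(X[:,2]<.17)
Q=X[m];print(Q[:,1].min(),Q[:,1].max())
p,d,c=snap('top','t4');W=cloud('top',d,c);X=W.reshape(-1,3)
m=(abs(X[:,0]-.6)<.05)&(abs(X[:,1])<.15)&(X[:,2]>.14)&(X[:,2]<.165)
Q=X[m];print(Q[:,1].min(),Q[:,1].max(), np.sort(Q[:,1])[[3,-4]])
st()
E
```

```text
-0.10454164635551695 0.1151441323627185
-0.10849296429958669 0.11154994033320033 [-0.10826555  0.11085373]
t 8.15 tcp [ 0.6027 -0.0017  0.1248] x [ 1.    -0.029 -0.002] z [-0.002  0.    -1.   ] F [-0.3 -0.6 -3.9] w 0.0581 q [ 0.48  0.42 -0.7   1.58  0.28  1.25 -0.3 ]
```

>>> jog_arm([
  [0,0,0.86,0,0,0],
  [0,0,0.86,0,0,0],
  [0,0,0.86,0,0,0],
  [0,0,0.86,0,0,0],
  [0,0,0.86,0,0,0],
  [0,0,0,0,0,0],
  [0,0,0,0,0,0],
])

```text
t: 8.85
tcp_pos: [0.6032, -0.0022, 0.0399]
eef_rot: [-0.0, 1.0, -0.016, -0.0]
contact_force: [0.7, 0.6, -2.7]
grip_width: 0.0583
```

>>> jog_arm([
  [0,0,0.1,0,0,0],
  [0,0,0,0,0,0],
])

```text
t: 9.05
tcp_pos: [0.6038, -0.0021, 0.0386]
eef_rot: [0.0, 1.0, -0.016, 0.001]
contact_force: [-0.4, -0.1, -3.7]
grip_width: 0.0587
```

>>> jog_arm([
  [0,0,0.1,0,0,0],
  [-0.4,0,0,0,0,0],
  [-0.4,0,0,0,0,0],
  [-0.4,0,0,0,0,0],
  [-0.4,0,0,0,0,0],
  [-0.4,0,0,0,0,0],
  [-0.4,0,0,0,0,0],
  [-0.4,0,0,0,0,0],
])

```text
t: 9.85
tcp_pos: [0.5467, -0.0004, 0.036]
eef_rot: [0.0, 1.0, -0.016, 0.0]
contact_force: [0.3, 0.1, -3.5]
grip_width: 0.0584
```

>>> jog_arm([
  [-0.4,0,0,0,0,0],
  [-0.4,0,0,0,0,0],
  [-0.4,0,0,0,0,0],
  [-0.4,0,0,0,0,0],
  [-0.4,0,0,0,0,0],
  [-0.4,0,0,0,0,0],
  [-0.4,0,0,0,0,0],
  [0,0,0,0,0,0],
])

```text
t: 10.65
tcp_pos: [0.4903, 0.0013, 0.0359]
eef_rot: [0.0, 1.0, -0.016, -0.0]
contact_force: [-0.1, -0.4, -4.3]
grip_width: 0.0585
```

```bash
python3 - <<'E'
from h import *
st()
p,d,c=snap('scene','s5',(200,150,420,330),3)
E
```

```text
t 10.65 tcp [0.4903 0.0013 0.0359] x [ 1.    -0.031 -0.001] z [-0.001 -0.001 -1.   ] F [-0.1 -0.4 -4.3] w 0.0585 q [ 0.58  0.28 -0.74  1.95  0.23  0.99 -0.3 ]
```

View pics/s5.png

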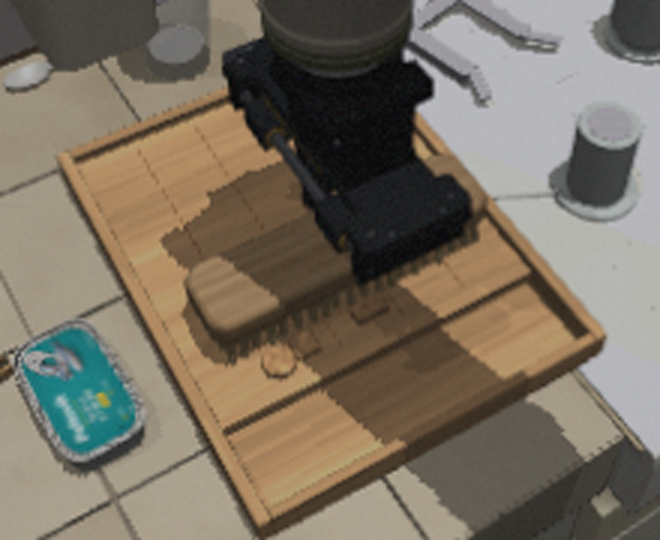

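>>> jog_arm([
  [-0.4,0,0,0,0,0],
  [-0.4,0,0,0,0,0],
  [-0.4,0,0,0,0,0],
  [-0.4,0,0,0,0,0],
  [-0.4,0,0,0,0,0],
  [-0.4,0,0,0,0,0],
  [-0.4,0,0,0,0,0],
  [-0.2,0,0,0,0,0],
])

```text
t: 11.5
tcp_pos: [0.4325, 0.0031, 0.037]
eef_rot: [0.0, 1.0, -0.016, 0.002]
contact_force: [4.1, -1.2, 6.2]
grip_width: 0.058
```

```bash
python3 - <<'E'
from h import *
st()
p,d,c=snap('scene','s6',(200,150,420,330),3)
E
```

```text
t 11.50 tcp [0.4325 0.0031 0.037 ] x [ 1.    -0.031  0.004] z [ 0.004 -0.001 -1.   ] F [ 4.1 -1.2  6.2] w 0.0580 q [ 0.64  0.14 -0.78  2.09  0.12  0.95 -0.24]
```

View pics/s6.png

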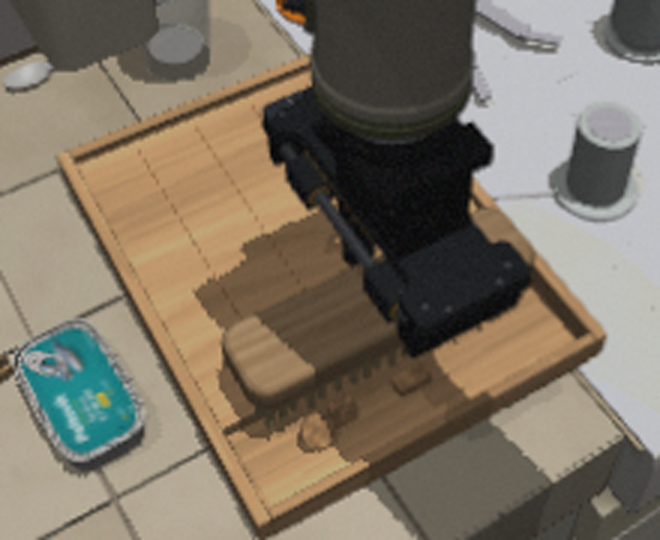

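>>> jog_arm([
  [-0.25,0,-0.05,0,0,0],
  [-0.25,0,0,0,0,0],
  [0,0,0,0,0,0],
])

```text
t: 11.85
tcp_pos: [0.4226, 0.0031, 0.0382]
eef_rot: [0.001, 1.0, -0.016, 0.002]
contact_force: [2.9, -2.7, 9.9]
grip_width: 0.0584
```

```bash
python3 - <<'E'
from h import *
st()
p,d,c=snap('scene','s7',(200,150,420,330),3)
E
```

```text
t 11.85 tcp [0.4226 0.0031 0.0382] x [ 1.    -0.031  0.003] z [ 0.003 -0.001 -1.   ] F [ 2.9 -2.7  9.9] w 0.0584 q [ 0.65  0.11 -0.78  2.11  0.1   0.95 -0.22]
```

View pics/s7.png

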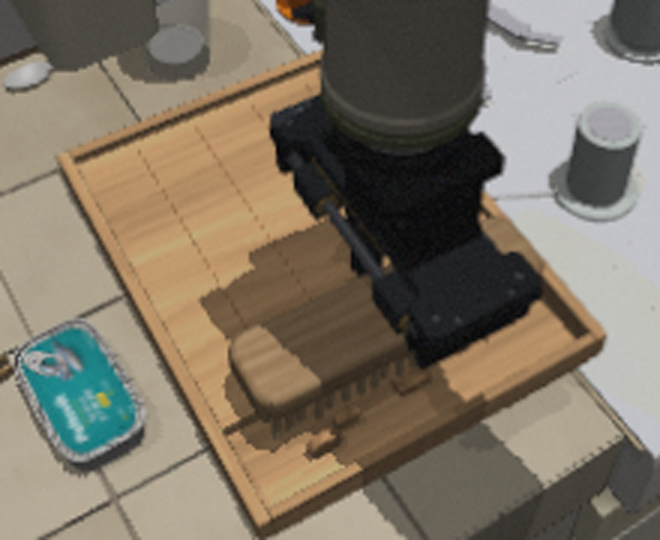

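>>> jog_arm([
  [0,0,-0.4,0,0,0],
  [0,0,-0.4,0,0,0],
  [0,0,-0.4,0,0,0],
  [0,0,-1,0,0,0],
  [0,0,-1,0,0,0],
  [0,0,0,0,0,0],
])

```text
t: 12.5
tcp_pos: [0.4228, 0.0037, 0.1031]
eef_rot: [0.0, 1.0, -0.016, 0.002]
contact_force: [0.3, -0.5, -3.8]
grip_width: 0.058
```

```bash
python3 - <<'E'
from h import *
st()
p,d,c=snap('scene','s8',(220,210,420,330),3.5)
E
```

```text
t 12.50 tcp [0.4228 0.0037 0.1031] x [ 1.    -0.031  0.004] z [ 0.003 -0.001 -1.   ] F [ 0.3 -0.5 -3.8] w 0.0580 q [ 0.68 -0.   -0.78  2.05 -0.    1.09 -0.13]
```

View pics/s8.png

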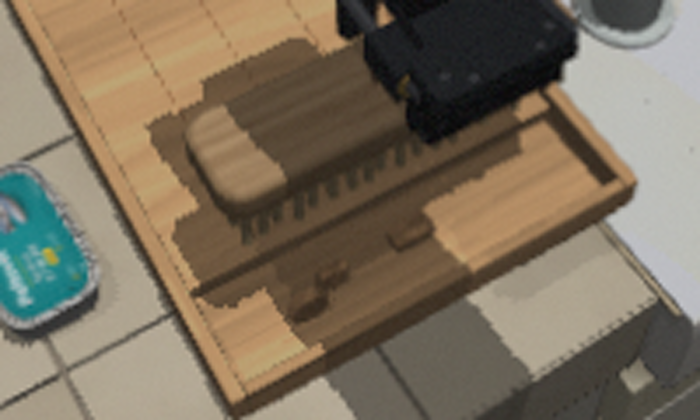

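```bash
python3 - <<'E'
from h import *
c=cal('scene');d=arm.capture('scene')[1];W=cloud('scene',d,c)
o=np.array([.5565,.003]);a=np.deg2rad(-1.75);Rb=np.array([[np.cos(a),-np.sin(a)],[np.sin(a),np.cos(a)]])
for uv in [(308,296),(314,288),(338,277)]:
    P=ray('scene',[uv],.011,c)[0];print(uv,P.round(3),((P[:2]-o)@Rb).round(3),W[uv[1],uv[0]].round(3))
E
```

```text
(308, 296) [0.389 0.079 0.011] [-0.17   0.071] [0.383 0.082 0.025]
(314, 288) [0.398 0.06  0.011] [-0.161  0.052] [0.393 0.062 0.02 ]
(338, 277) [0.393 0.005 0.011] [-0.164 -0.003] [0.391 0.006 0.014]
```

>>> jog_arm([
  [0,0,-1,0,0,0],
  [-0.17,0.98,-0.2,0,0,0],
  [-0.17,0.98,0,0,0,0],
  [-0.17,0.98,0,0,0,0],
  [-0.17,0.98,0,0,0,0],
  [-0.17,0.98,0,0,0,0],
  [-0.17,0.98,0,0,0,0],
  [-0.17,0.98,0,0,0,0],
])

```text
t: 13.4
tcp_pos: [0.3922, -0.1333, 0.1235]
eef_rot: [-0.0, 1.0, -0.016, -0.001]
contact_force: [0.6, -0.4, -3.4]
grip_width: 0.0587
```

>>> jog_arm([
  [-0.17,0.98,0,0,0,0],
  [-0.17,0.98,0,0,0,0],
  [-0.17,0.98,0,0,0,0],
  [-0.17,0.98,0,0,0,0],
  [-0.17,0.98,0,0,0,0],
  [-0.17,0.98,0,0,0,0],
  [-0.17,0.98,0,0,0,0],
  [-0.17,0.98,0,0,0,0],
])

```text
t: 14.2
tcp_pos: [0.3603, -0.2888, 0.1233]
eef_rot: [-0.001, 1.0, -0.016, -0.001]
contact_force: [0.8, 0.2, -3.0]
grip_width: 0.0577
```

>>> jog_arm([
  [-0.17,0.98,0,0,0,0],
  [0,0,0,0,0,0],
  [0,0,0,0,0,0],
])

```text
t: 14.5
tcp_pos: [0.3566, -0.3075, 0.1235]
eef_rot: [-0.001, 1.0, -0.016, -0.001]
contact_force: [0.3, 1.1, -2.8]
grip_width: 0.0578
```

```bash
python3 - <<'E'
from h import *
st()
p,d,c=snap('top','t9',(200,100,470,330),2.7);W=cloud('top',d,c);X=W.reshape(-1,3)
for n,g in [('s1',(.463,-.2165)),('s2',(.457,-.37)),('pair',(.5765,-.366))]:
    m=(np.hypot(X[:,0]-g[0],X[:,1]-g[1])<.05)&(X[:,2]>.07)&(X[:,2]<.085)
    Q=X[m]
    if len(Q): print(n,m.sum(),np.median(Q,0).round(4))
E
```

```text
t 14.50 tcp [ 0.3566 -0.3075  0.1235] x [ 0.999 -0.032 -0.002] z [-0.002  0.002 -1.   ] F [ 0.3  1.1 -2.8] w 0.0578 q [ 1.01  0.07 -0.4   1.92  0.03  1.15  0.56]
s1 312 [ 0.4633 -0.2172  0.0748]
s2 58 [ 0.4734 -0.3711  0.0748]
pair 494 [ 0.5767 -0.3663  0.0781]
```

View pics/t9.png

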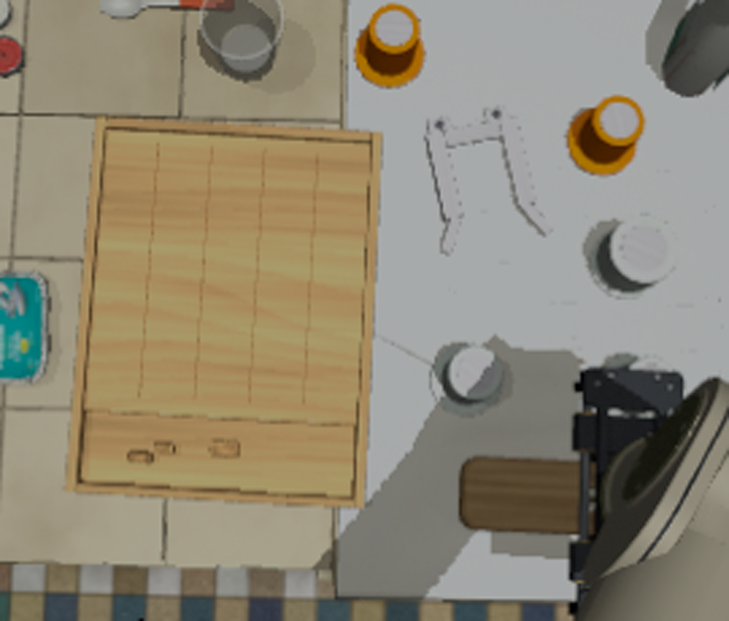

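>>> jog_arm([
  [0,0,1,0,0,0],
  [0,0,1,0,0,0],
  [0,0,1,0,0,0],
  [0,0,1,0,0,0],
  [0,0,0.9,0,0,0],
  [0,0,0,0,0,0],
  [0,0,0.15,0,0,0],
  [0,0,0,0,0,0],
])

```text
t: 15.35
tcp_pos: [0.3578, -0.3081, 0.0245]
eef_rot: [0.0, 1.0, -0.015, 0.0]
contact_force: [-0.4, -0.8, -3.6]
grip_width: 0.0576
```

>>> jog_arm([
  [0,0,0.1,0,0,0],
  [0,0,0,0,0,0],
])

```text
t: 15.55
tcp_pos: [0.3575, -0.3083, 0.0223]
eef_rot: [0.0, 1.0, -0.016, 0.0]
contact_force: [-0.5, 0.6, -3.6]
grip_width: 0.0583
```

>>> jog_arm([
  [0,0,0.1,0,0,0],
  [0,0,0.1,0,0,0],
  [0,0,0,0,0,0],
])

```text
t: 15.85
tcp_pos: [0.3574, -0.3084, 0.0186]
eef_rot: [0.0, 1.0, -0.016, 0.0]
contact_force: [-2.7, 1.8, 5.9]
grip_width: 0.0586
```

>>> jog_arm([
  [0,0,0,0,0,0],
  [0,0,0,0,0,0],
  [0,0,0,0,0,0],
  [0,0,0,0,0,0],
], hand=1)

```text
t: 16.25
tcp_pos: [0.3574, -0.3083, 0.018]
eef_rot: [0.0, 1.0, -0.016, 0.0]
contact_force: [-0.4, 0.9, 0.5]
grip_width: 0.0818
```

>>> jog_arm([
  [0,0,-0.5,0,0,0],
  [0,0,-1,0,0,0],
  [0,0,-1,0,0,0],
  [0,0,-1,0,0,0],
  [0,0,-1,0,0,0],
  [0,0,-1,0,0,0],
  [0,0,-1,0,0,0],
  [0,0,0,0,0,0],
])

```text
t: 17.05
tcp_pos: [0.3586, -0.3091, 0.1512]
eef_rot: [0.002, 1.0, -0.016, 0.002]
contact_force: [0.7, 0.1, 0.3]
grip_width: 0.0865
```

```bash
python3 - <<'E'
from h import *
st()
p,d,c=snap('wrist','w9');W=cloud('wrist',d,c);X=W.reshape(-1,3)
for n,g in [('s1',(.463,-.2165)),('s2',(.457,-.37)),('pair',(.5765,-.366))]:
    m=(np.hypot(X[:,0]-g[0],X[:,1]-g[1])<.05)&(X[:,2]>.07)&(X[:,2]<.085)
    Q=X[m]
    if len(Q): print(n,m.sum(),np.median(Q,0).round(4))
E
```

```text
t 17.05 tcp [ 0.3586 -0.3091  0.1512] x [ 1.    -0.031  0.004] z [ 0.004 -0.003 -1.   ] F [0.7 0.1 0.3] w 0.0865 q [ 1.01  0.05 -0.4   1.89  0.02  1.2   0.57]
s1 3743 [ 0.4621 -0.2151  0.0742]
s2 567 [ 0.4663 -0.3572  0.074 ]
pair 1040 [ 0.573  -0.3436  0.0765]
```

View pics/w9.png

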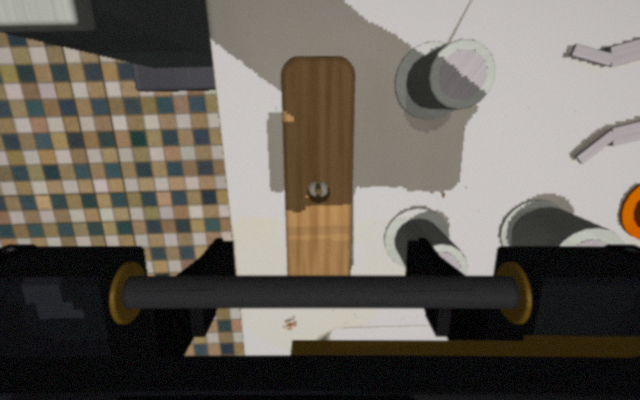

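>>> jog_arm([
  [1,-0.96,0,0,0,0],
  [1,-0.96,0,0,0,0],
  [1,-0.96,0,0,0,0],
  [1,-0.96,0,0,0,0],
  [1,-0.96,0,0,0,0],
  [0,0,0,0,0,0],
  [0,0,0,0,0,0],
])

```text
t: 17.8
tcp_pos: [0.4598, -0.2149, 0.1472]
eef_rot: [-0.0, 1.0, -0.015, -0.001]
contact_force: [-1.3, 0.3, -0.4]
grip_width: 0.0868
```

```bash
python3 - <<'E'
from h import *
st()
p,d,c=snap('top','t10');W=cloud('top',d,c);X=W.reshape(-1,3)
p,d,c=snap('wrist','w10')
m=(X[:,2]>.035)&(X[:,2]<.06)&(abs(X[:,0]-.357)<.06)&(abs(X[:,1]+.3)<.2);Q=X[m];print(cv2.minAreaRect((Q[:,:2]*1000).astype(np.float32)))
E
```

```text
t 17.80 tcp [ 0.4598 -0.2149  0.1472] x [ 1.    -0.03  -0.001] z [-0.001  0.001 -1.   ] F [-1.3  0.3 -0.4] w 0.0868 q [ 0.84  0.15 -0.53  1.81  0.08  1.21  0.26]
((355.59112548828125, -383.8839111328125), (63.4648323059082, 60.50209426879883), 87.0721664428711)
```

View pics/w10.png

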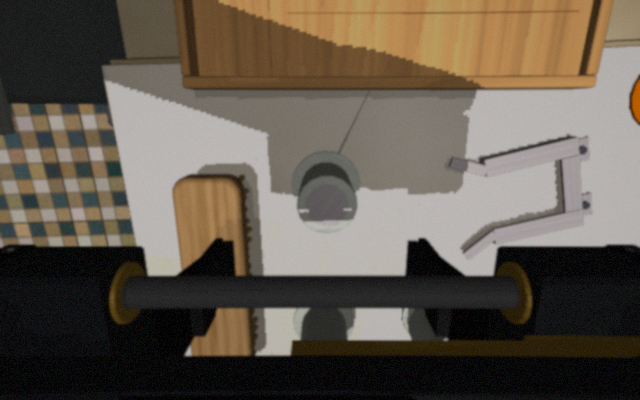

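>>> jog_arm([
  [0.12,0.05,0.9,0,0,0],
  [0,0,0.9,0,0,0],
  [0,0,0.9,0,0,0],
  [0,0,0.9,0,0,0],
  [0,0,0.9,0,0,0],
  [0,0,0.9,0,0,0],
  [0,0,0,0,0,0],
])

```text
t: 18.6
tcp_pos: [0.4602, -0.2168, 0.0378]
eef_rot: [-0.001, 1.0, -0.016, -0.002]
contact_force: [-0.4, 0.1, 0.6]
grip_width: 0.0873
```

>>> jog_arm([
  [0,0,0,0,0,0],
  [0,0,0,0,0,0],
  [0,0,0,0,0,0],
  [0,0,0,0,0,0],
  [0,0,0,0,0,0],
  [0,0,0,0,0,0],
], hand=0)

```text
t: 19.2
tcp_pos: [0.463, -0.2165, 0.0403]
eef_rot: [0.0, 1.0, -0.016, 0.0]
contact_force: [0.7, -0.3, 0.7]
grip_width: 0.0469
```

>>> jog_arm([
  [0,0,-0.6,0,0,0],
  [0,0,-1,0,0,0],
  [0,0,-1,0,0,0],
  [0,0,-1,0,0,0],
  [0,0,-1,0,0,0],
  [0,0,0,0,0,0],
])

```text
t: 19.8
tcp_pos: [0.4641, -0.2169, 0.1351]
eef_rot: [0.001, 1.0, -0.016, 0.002]
contact_force: [-0.1, -0.4, -0.5]
grip_width: 0.0473
```

>>> jog_arm([
  [0.97,-0.95,0,0,0,0],
  [0.97,-0.95,0,0,0,0],
  [0.97,-0.95,0,0,0,0],
  [0.97,-0.95,0,0,0,0],
  [0.97,-0.95,0,0,0,0],
  [0.97,-0.95,0,0,0,0],
  [0.97,-0.95,0,0,0,0],
  [0.97,-0.95,0,0,0,0],
])

```text
t: 20.6
tcp_pos: [0.6227, -0.0686, 0.1312]
eef_rot: [-0.0, 1.0, -0.016, -0.001]
contact_force: [0.3, -0.8, -0.9]
grip_width: 0.0471
```

>>> jog_arm([
  [0,0,0,0,0,0],
  [0,0,0.9,0,0,0],
  [0,0,0.9,0,0,0],
  [0,0,0.9,0,0,0],
  [0,0,0,0,0,0],
])

```text
t: 21.1
tcp_pos: [0.6201, -0.0698, 0.0749]
eef_rot: [-0.0, 1.0, -0.016, -0.003]
contact_force: [0.0, -0.7, -1.1]
grip_width: 0.0475
```

```bash
python3 - <<'E'
from h import *
st()
p,d,c=snap('scene','s11',(200,80,480,330),2.7)
st()
E
```

```text
t 21.10 tcp [ 0.6201 -0.0698  0.0749] x [ 0.999 -0.031 -0.005] z [-0.005  0.    -1.   ] F [ 0.  -0.7 -1.1] w 0.0475 q [ 0.48  0.49 -0.58  1.57  0.28  1.17 -0.19]
t 21.15 tcp [ 0.6212 -0.0697  0.0767] x [ 0.999 -0.031 -0.003] z [-0.003  0.    -1.   ] F [ 0.8  0.5 -1.2] w 0.0473 q [ 0.48  0.49 -0.58  1.57  0.28  1.17 -0.19]
```

View pics/s11.png

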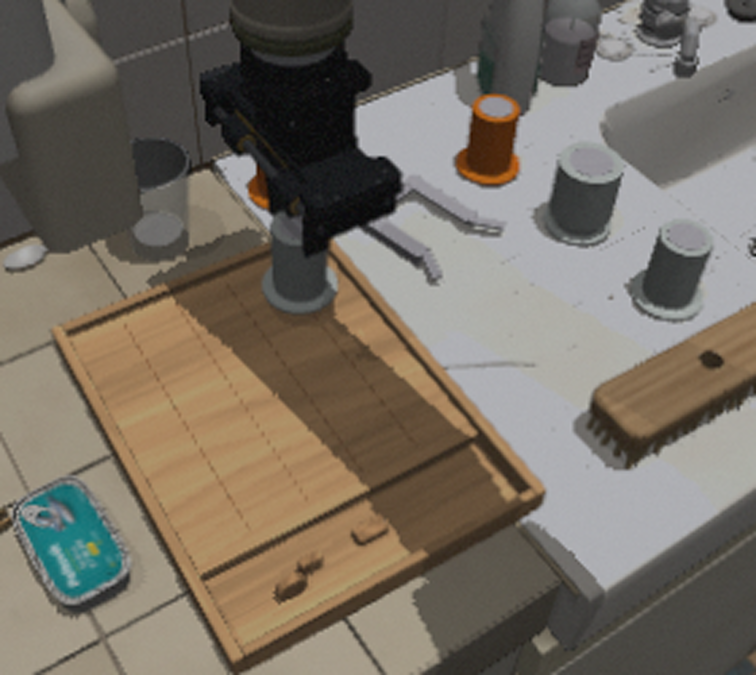

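>>> jog_arm([
  [0,0,0.7,0,0,0],
  [0,0,0.1,0,0,0],
  [0,0,0.1,0,0,0],
  [0,0,0,0,0,0],
])

```text
t: 21.55
tcp_pos: [0.6225, -0.0693, 0.06]
eef_rot: [0.0, 1.0, -0.016, 0.0]
contact_force: [-0.4, -0.1, -1.0]
grip_width: 0.0475
```

>>> jog_arm([
  [0,0,0.1,0,0,0],
  [0,0,0,0,0,0],
])

```text
t: 21.75
tcp_pos: [0.6225, -0.0694, 0.058]
eef_rot: [0.0, 1.0, -0.016, 0.0]
contact_force: [-0.1, 0.2, -1.2]
grip_width: 0.047
```

>>> jog_arm([
  [0,0,0.1,0,0,0],
  [0,0,0,0,0,0],
])

```text
t: 21.95
tcp_pos: [0.6229, -0.0693, 0.0564]
eef_rot: [0.0, 1.0, -0.016, 0.0]
contact_force: [-0.5, 0.3, 2.4]
grip_width: 0.0468
```

>>> jog_arm([
  [0,0,0,0,0,0],
  [0,0,0,0,0,0],
  [0,0,0,0,0,0],
  [0,0,0,0,0,0],
  [0,0,0,0,0,0],
], hand=1)

```text
t: 22.45
tcp_pos: [0.6224, -0.0693, 0.0559]
eef_rot: [0.0, 1.0, -0.016, -0.0]
contact_force: [0.3, 0.2, 0.5]
grip_width: 0.0797
```

>>> jog_arm([
  [0,0,-0.5,0,0,0],
  [0,0,-1,0,0,0],
  [0,0,-1,0,0,0],
  [0,0,-1,0,0,0],
  [0,0,-1,0,0,0],
])

```text
t: 22.95
tcp_pos: [0.6225, -0.0692, 0.1476]
eef_rot: [0.0, 1.0, -0.016, 0.0]
contact_force: [-0.4, -0.4, -0.3]
grip_width: 0.0869
```

```bash
python3 - <<'E'
from h import *
s,r=st()
p,d,c=snap('top','t12');W=cloud('top',d,c);X=W.reshape(-1,3)
p,d,c=snap('scene','s12',(200,80,480,330),2.7);Y=cloud('scene',d,c).reshape(-1,3)
for n,g in [('s1',(.623,-.069)),('s2',(.457,-.37)),('pair',(.5765,-.366))]:
  for nm,Z in (('top',X),('scene',Y)):
    m=(np.hypot(Z[:,0]-g[0],Z[:,1]-g[1])<.05)&(Z[:,2]>.07)&(Z[:,2]<.099)
    Q=Z[m]
    if len(Q): print(n,nm,m.sum(),np.median(Q,0).round(4))
E
```

```text
t 22.95 tcp [ 0.6225 -0.0692  0.1476] x [ 1.    -0.031  0.001] z [ 0.001 -0.    -1.   ] F [-0.4 -0.4 -0.3] w 0.0869 q [ 0.49  0.43 -0.6   1.49  0.24  1.3  -0.16]
s1 scene 354 [ 0.617  -0.0645  0.0902]
s2 top 295 [ 0.4571 -0.37    0.0754]
s2 scene 229 [ 0.4575 -0.3682  0.0746]
pair top 498 [ 0.5768 -0.3664  0.0778]
pair scene 352 [ 0.5755 -0.3618  0.0778]
```

View pics/s12.png

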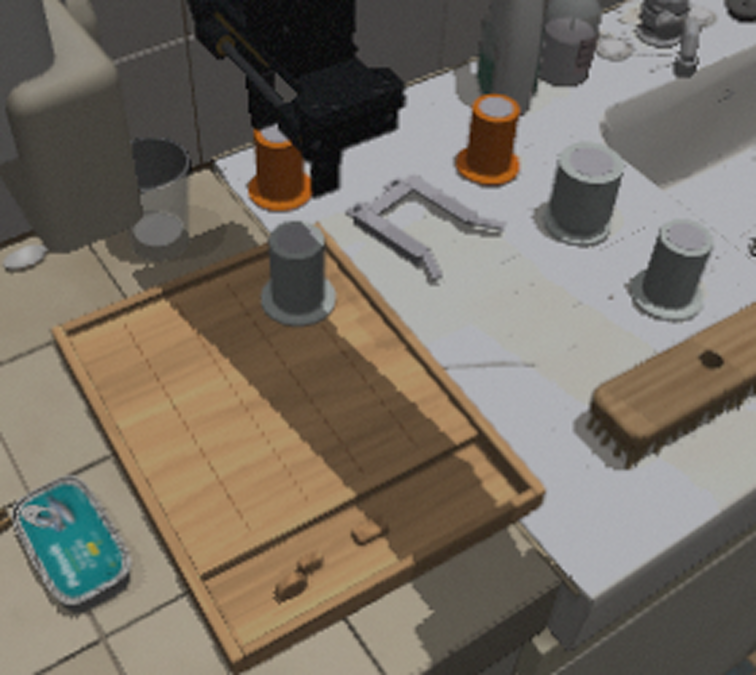

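>>> jog_arm([
  [-0.49,0.95,0,0,0,0],
  [-0.49,0.95,0,0,0,0],
  [-0.49,0.95,0,0,0,0],
  [-0.49,0.95,0,0,0,0],
  [-0.49,0.95,0,0,0,0],
  [-0.49,0.95,0,0,0,0],
  [-0.49,0.95,0,0,0,0],
  [-0.49,0.95,0,0,0,0],
], hand=0.85)

```text
t: 23.85
tcp_pos: [0.5386, -0.2195, 0.1457]
eef_rot: [-0.0, 1.0, -0.016, -0.0]
contact_force: [0.8, 0.2, -0.2]
grip_width: 0.074
```

>>> jog_arm([
  [-0.49,0.95,0,0,0,0],
  [-0.49,0.95,0,0,0,0],
  [-0.49,0.95,0,0,0,0],
  [-0.49,0.95,0,0,0,0],
  [-0.49,0.95,0,0,0,0],
  [-0.49,0.95,0,0,0,0],
  [-0.49,0.95,0,0,0,0],
  [-0.49,0.95,0,0,0,0],
])

```text
t: 24.65
tcp_pos: [0.4556, -0.3689, 0.1456]
eef_rot: [-0.0, 1.0, -0.016, -0.0]
contact_force: [-0.9, -0.2, 0.2]
grip_width: 0.0744
```

>>> jog_arm([
  [0,0,0,0,0,0],
  [0,0,0,0,0,0],
])

```text
t: 24.85
tcp_pos: [0.4561, -0.368, 0.1457]
eef_rot: [-0.0, 1.0, -0.016, -0.0]
contact_force: [0.5, 0.3, 0.8]
grip_width: 0.074
```

```bash
python3 - <<'E'
from h import *
s,r=st()
p,d,c=snap('wrist','w13');W=cloud('wrist',d,c);X=W.reshape(-1,3)
p,d,c=snap('top','t13');Y=cloud('top',d,c).reshape(-1,3)
for n,g in [('s2',(.457,-.37)),('pair',(.5765,-.366))]:
  for nm,Z in (('wr',X),('top',Y)):
    m=(np.hypot(Z[:,0]-g[0],Z[:,1]-g[1])<.05)&(Z[:,2]>.07)&(Z[:,2]<.099)
    Q=Z[m]
    if len(Q): print(n,nm,m.sum(),np.median(Q,0).round(4))
st()
E
```

```text
t 24.85 tcp [ 0.4561 -0.368   0.1457] x [ 0.999 -0.032 -0.   ] z [-0.     0.001 -1.   ] F [0.5 0.3 0.8] w 0.0740 q [ 0.98  0.31 -0.46  1.61  0.15  1.25  0.46]
s2 wr 2764 [ 0.4568 -0.3698  0.0744]
s2 top 242 [ 0.4566 -0.3662  0.0746]
pair wr 5168 [ 0.5755 -0.3641  0.0771]
pair top 401 [ 0.579  -0.3617  0.0779]
t 24.95 tcp [ 0.4569 -0.3671  0.1459] x [ 1.   -0.03  0.  ] z [ 0.  0. -1.] F [-0.8 -0.5  0.6] w 0.0742 q [ 0.98  0.31 -0.46  1.61  0.15  1.25  0.46]
```

View pics/w13.png

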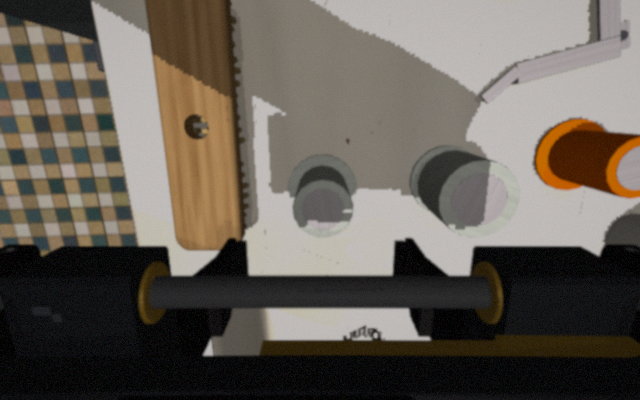

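>>> jog_arm([
  [0,0.1,0.9,0,0,0],
  [0,0,0.9,0,0,0],
  [0,0,0.9,0,0,0],
  [0,0,0.9,0,0,0],
  [0,0,0.9,0,0,0],
  [0,0,0.85,0,0,0],
  [0,0,0,0,0,0],
])

```text
t: 25.65
tcp_pos: [0.4555, -0.3682, 0.0368]
eef_rot: [-0.001, 1.0, -0.015, -0.001]
contact_force: [-0.3, 0.3, -0.0]
grip_width: 0.074
```

>>> jog_arm([
  [0,0,0,0,0,0],
  [0,0,0,0,0,0],
  [0,0,0,0,0,0],
  [0,0,0,0,0,0],
  [0,0,0,0,0,0],
  [0,0,0,0,0,0],
], hand=0)

```text
t: 26.25
tcp_pos: [0.4568, -0.3705, 0.0396]
eef_rot: [0.0, 1.0, -0.016, 0.001]
contact_force: [0.6, 1.0, 4.0]
grip_width: 0.0473
```

>>> jog_arm([
  [0,0,-0.6,0,0,0],
  [0,0,-1,0,0,0],
  [0,0,-1,0,0,0],
  [0,0,-1,0,0,0],
  [0,0,-1,0,0,0],
  [0,0,-0.4,0,0,0],
  [0,0,0,0,0,0],
])

```text
t: 26.95
tcp_pos: [0.4565, -0.3707, 0.1402]
eef_rot: [0.001, 1.0, -0.016, 0.001]
contact_force: [-0.5, -0.9, -1.1]
grip_width: 0.047
```

>>> jog_arm([
  [0.34,-0.97,-0.15,0,0,0],
  [0.34,-0.97,-0.15,0,0,0],
  [0.34,-0.97,-0.15,0,0,0],
  [0.34,-0.97,-0.15,0,0,0],
  [0.34,-0.97,-0.15,0,0,0],
  [0.34,-0.97,-0.15,0,0,0],
  [0.34,-0.97,-0.15,0,0,0],
  [0.34,-0.97,-0.15,0,0,0],
])

```text
t: 27.75
tcp_pos: [0.5149, -0.2159, 0.1618]
eef_rot: [-0.0, 1.0, -0.016, -0.001]
contact_force: [-0.1, -0.5, -0.7]
grip_width: 0.0475
```

>>> jog_arm([
  [0.34,-0.97,0,0,0,0],
  [0.34,-0.97,0,0,0,0],
  [0.34,-0.97,0,0,0,0],
  [0.34,-0.97,0,0,0,0],
  [0.34,-0.97,0,0,0,0],
  [0.34,-0.97,0,0,0,0],
  [0.34,-0.97,0,0,0,0],
  [0.34,-0.97,0,0,0,0],
])

```text
t: 28.55
tcp_pos: [0.5741, -0.0627, 0.1616]
eef_rot: [-0.0, 1.0, -0.016, -0.001]
contact_force: [0.8, 0.6, -1.4]
grip_width: 0.0473
```

>>> jog_arm([
  [0.34,-0.97,0,0,0,0],
  [0.34,-0.97,0,0,0,0],
  [0.34,-0.97,0,0,0,0],
  [0.34,-0.97,0,0,0,0],
  [0.34,-0.97,0,0,0,0],
  [0.34,-0.97,0,0,0,0],
  [0.34,-0.97,0,0,0,0],
  [0,0,0,0,0,0],
])

```text
t: 29.35
tcp_pos: [0.6258, 0.0744, 0.1615]
eef_rot: [-0.001, 1.0, -0.014, -0.001]
contact_force: [-0.2, 0.9, -0.5]
grip_width: 0.0474
```

```bash
python3 - <<'E'
from h import *
s,r=st()
p,d,c=snap('scene','s14',(200,0,480,330),1.8)
E
```

```text
t 29.35 tcp [0.6258 0.0744 0.1615] x [ 1.    -0.027 -0.002] z [-0.002  0.002 -1.   ] F [-0.2  0.9 -0.5] w 0.0474 q [ 0.31  0.44 -0.67  1.46  0.28  1.34 -0.4 ]
```

View pics/s14.png

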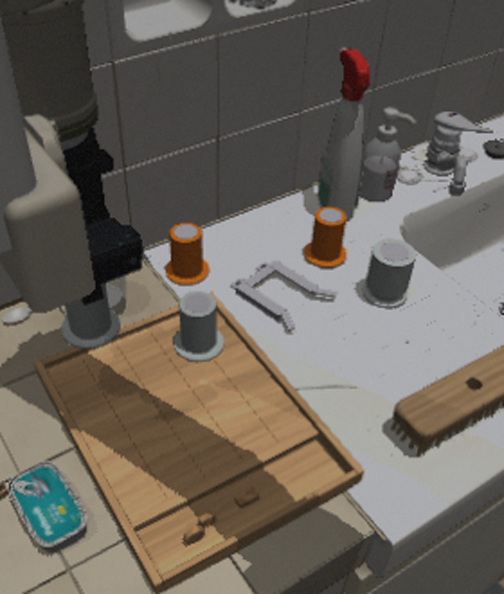

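```bash
python3 - <<'E'
from h import *
f=np.load('scene.npz');W=cloud('scene',f['d'])
for u,v in [(222,130),(210,115),(238,110),(225,160),(245,140),(225,80),(100,100)]: print(u,v,W[v,u].round(3))
c=cal('scene');print(-c[2].T@c[0]['tvec'])
E
```

```text
222 130 [0.288 0.192 0.53 ]
210 115 [0.29  0.197 0.543]
238 110 [0.289 0.178 0.54 ]
225 160 [0.288 0.195 0.504]
245 140 [0.287 0.177 0.515]
225 80 [0.35  0.164 0.528]
100 100 [0.292 0.253 0.574]
[0.07899682 0.24391026 0.68833286]
```

>>> jog_arm([
  [0.1,0.15,1,0,0,0],
  [0,0,1,0,0,0],
  [0,0,1,0,0,0],
  [0,0,1,0,0,0],
  [0,0,0.9,0,0,0],
  [0,0,0.1,0,0,0],
  [0,0,0,0,0,0],
])

```text
t: 30.1
tcp_pos: [0.6279, 0.0667, 0.0626]
eef_rot: [0.0, 1.0, -0.016, -0.001]
contact_force: [0.2, -0.2, -0.2]
grip_width: 0.0472
```

>>> jog_arm([
  [0,0,0.1,0,0,0],
  [0,0,0,0,0,0],
])

```text
t: 30.3
tcp_pos: [0.6288, 0.0676, 0.0617]
eef_rot: [0.0, 1.0, -0.016, 0.001]
contact_force: [0.9, 0.0, -1.3]
grip_width: 0.0471
```

>>> jog_arm([
  [0,0,0.1,0,0,0],
  [0,0,0.08,0,0,0],
  [0,0,0,0,0,0],
])

```text
t: 30.6
tcp_pos: [0.6282, 0.0677, 0.0572]
eef_rot: [0.0, 1.0, -0.016, -0.0]
contact_force: [0.4, -0.2, -2.1]
grip_width: 0.047
```

>>> jog_arm([
  [0,0,0.08,0,0,0],
  [0,0,0,0,0,0],
])

```text
t: 30.8
tcp_pos: [0.6286, 0.0678, 0.0559]
eef_rot: [-0.0, 1.0, -0.016, 0.0]
contact_force: [0.4, 0.5, 1.0]
grip_width: 0.0468
```

>>> jog_arm([
  [0,0,0.04,0,0,0],
  [0,0,0,0,0,0],
  [0,0,0,0,0,0],
  [0,0,0,0,0,0],
  [0,0,0,0,0,0],
], hand=1)

```text
t: 31.3
tcp_pos: [0.6284, 0.0677, 0.0549]
eef_rot: [0.0, 1.0, -0.016, 0.0]
contact_force: [0.3, -0.8, 0.4]
grip_width: 0.0792
```

>>> jog_arm([
  [0,0,-0.5,0,0,0],
  [0,0,-1,0,0,0],
  [0,0,-1,0,0,0],
  [0,0,-1,0,0,0],
  [0,0,-1,0,0,0],
  [0,0,-0.5,0,0,0],
])

```text
t: 31.9
tcp_pos: [0.6292, 0.0681, 0.1576]
eef_rot: [-0.0, 1.0, -0.016, 0.001]
contact_force: [0.7, -0.7, -0.2]
grip_width: 0.0867
```

```bash
python3 - <<'E'
from h import *
s,r=st()
p,d,c=snap('scene','s15',(200,80,480,330),2.7);Y=cloud('scene',d,c).reshape(-1,3)
p,d,c=snap('top','t15');X=cloud('top',d,c).reshape(-1,3)
for n,g in [('s1',(.623,-.069)),('s2',(.628,.068)),('pair',(.5765,-.366))]:
  for nm,Z in (('top',X),('scene',Y)):
    m=(np.hypot(Z[:,0]-g[0],Z[:,1]-g[1])<.05)&(Z[:,2]>.07)&(Z[:,2]<.099)
    Q=Z[m]
    if len(Q): print(n,nm,m.sum(),np.median(Q,0).round(4))
# target transforms for pair
a=np.deg2rad(12.4);ex=np.array([np.cos(a),np.sin(a)]);seat=np.array([.6652,-.229])
print('start pt',seat-ex*.103)
E
```

```text
t 31.90 tcp [0.6292 0.0681 0.1576] x [ 1.    -0.031  0.003] z [ 0.003  0.    -1.   ] F [ 0.7 -0.7 -0.2] w 0.0867 q [ 0.32  0.45 -0.67  1.46  0.28  1.32 -0.4 ]
s1 top 339 [ 0.6211 -0.0699  0.0908]
s1 scene 354 [ 0.6169 -0.0644  0.0903]
s2 scene 415 [0.6217 0.0698 0.0901]
pair top 496 [ 0.5767 -0.3661  0.078 ]
pair scene 350 [ 0.576  -0.3615  0.0778]
start pt [ 0.56460276 -0.25111774]
```

View pics/s15.png

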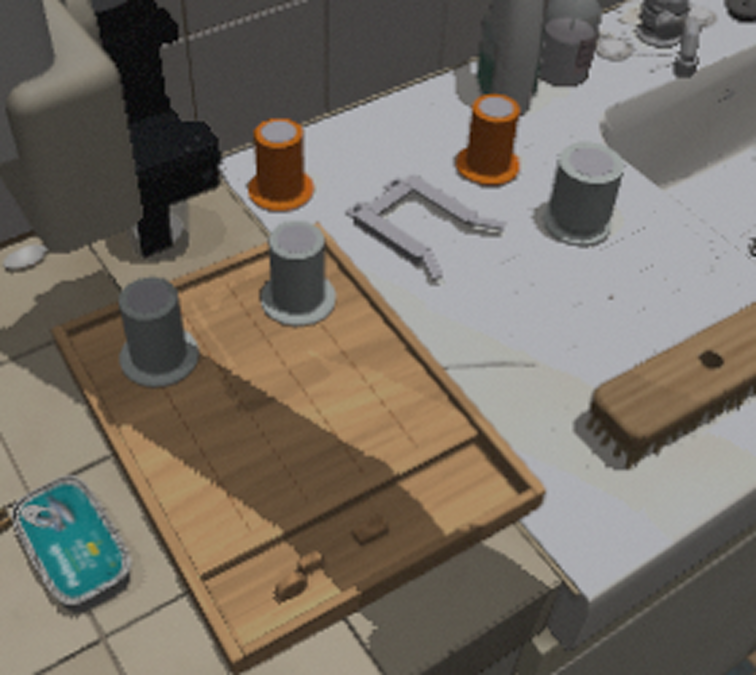

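>>> jog_arm([
  [-0.09,0.98,0,0,0,0],
  [-0.09,0.98,0,0,0,0],
  [-0.09,0.98,0,0,0,0],
  [-0.09,0.98,0,0,0,0],
  [-0.09,0.98,0,0,0,0],
  [-0.09,0.98,0,0,0,0],
  [-0.09,0.98,0,0,0,0],
  [-0.09,0.98,0,0,0,0],
])

```text
t: 32.8
tcp_pos: [0.6083, -0.0894, 0.1537]
eef_rot: [-0.0, 1.0, -0.016, -0.001]
contact_force: [-1.2, -0.4, 0.6]
grip_width: 0.0873
```

>>> jog_arm([
  [-0.09,0.98,0,0,0,0],
  [-0.09,0.98,0,0,0,0],
  [-0.09,0.98,0,0,0,0],
  [-0.09,0.98,0,0,0,0],
  [-0.09,0.98,0,0,0,0],
  [-0.09,0.98,0,0,0,0],
  [-0.09,0.98,0,0,0,0],
  [-0.09,0.98,0,0,0,0],
])

```text
t: 33.6
tcp_pos: [0.589, -0.2455, 0.1537]
eef_rot: [-0.0, 1.0, -0.016, -0.001]
contact_force: [0.4, -0.1, -0.5]
grip_width: 0.0871
```

>>> jog_arm([
  [-0.09,0.98,0,0,0,0],
  [-0.09,0.98,0,0,0,0],
  [-0.09,0.98,0,0,0,0],
  [-0.09,0.98,0,0,0,0],
  [-0.09,0.98,0,0,0,0],
  [-0.09,0.98,0,0,0,0],
  [0,0,0,0,0,0],
  [0,0,0,0,0,0],
])

```text
t: 34.4
tcp_pos: [0.5753, -0.3623, 0.1547]
eef_rot: [-0.0, 1.0, -0.016, 0.0]
contact_force: [0.5, 0.4, 0.2]
grip_width: 0.0871
```

```bash
python3 - <<'E'
from h import *
s,r=st()
p,d,c=snap('wrist','w16');W=cloud('wrist',d,c);X=W.reshape(-1,3)
p,d,c=snap('top','t16');Y=cloud('top',d,c).reshape(-1,3)
for n,g in [('pair',(.5765,-.366))]:
  for nm,Z in (('wr',X),('top',Y)):
    m=(np.hypot(Z[:,0]-g[0],Z[:,1]-g[1])<.05)&(Z[:,2]>.07)&(Z[:,2]<.099)
    Q=Z[m]
    if len(Q): print(n,nm,m.sum(),np.median(Q,0).round(4),((Q.max(0)+Q.min(0))/2).round(4))
E
```

```text
t 34.40 tcp [ 0.5753 -0.3623  0.1547] x [ 0.999 -0.032  0.   ] z [ 0.     0.001 -1.   ] F [0.5 0.4 0.2] w 0.0871 q [ 0.84  0.52 -0.51  1.33  0.25  1.35  0.31]
pair wr 4456 [ 0.5771 -0.3646  0.0774] [ 0.577  -0.3662  0.075 ]
pair top 357 [ 0.5779 -0.3593  0.0779] [ 0.5763 -0.3645  0.0771]
```

View pics/w16.png

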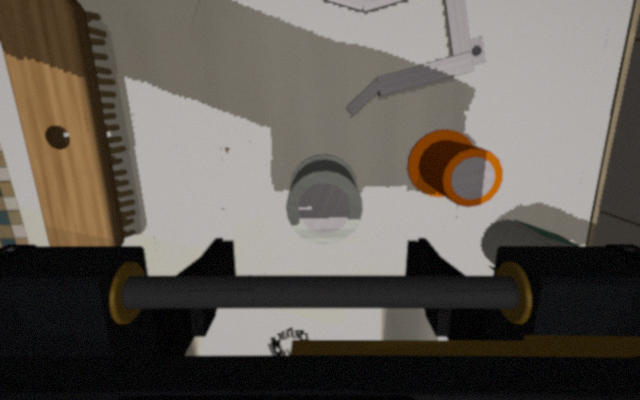

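>>> jog_arm([
  [0.1,0.17,0.95,0,0,0],
  [0,0,0.95,0,0,0],
  [0,0,0.95,0,0,0],
  [0,0,0.95,0,0,0],
  [0,0,0.95,0,0,0],
  [0,0,0.9,0,0,0],
  [0,0,0,0,0,0],
])

```text
t: 35.2
tcp_pos: [0.5759, -0.364, 0.0392]
eef_rot: [-0.001, 1.0, -0.015, -0.002]
contact_force: [-0.3, 0.6, -0.4]
grip_width: 0.0873
```

>>> jog_arm([
  [0,0,0,0,0,0],
  [0,0,0,0,0,0],
  [0,0,0,0,0,0],
  [0,0,0,0,0,0],
  [0,0,0,0,0,0],
  [0,0,0,0,0,0],
], hand=0)

```text
t: 35.8
tcp_pos: [0.5778, -0.3657, 0.0427]
eef_rot: [0.0, 1.0, -0.016, 0.001]
contact_force: [1.6, 0.2, 2.9]
grip_width: 0.0604
```

```bash
python3 - <<'E'
from h import *
for i in range(3): s,r=st(); arm.capture('top')
E
```

```text
t 35.80 tcp [ 0.5778 -0.3657  0.0427] x [ 1.    -0.031  0.001] z [ 0.001 -0.001 -1.   ] F [1.6 0.2 2.9] w 0.0604 q [ 0.84  0.62 -0.49  1.43  0.3   1.16  0.28]
t 35.85 tcp [ 0.5779 -0.3657  0.0427] x [ 1.    -0.031  0.001] z [ 0.001 -0.001 -1.   ] F [ 2.1 -1.2  4.5] w 0.0603 q [ 0.84  0.62 -0.49  1.43  0.3   1.16  0.28]
t 35.90 tcp [ 0.5778 -0.3657  0.0427] x [ 1.    -0.031  0.001] z [ 0.001 -0.001 -1.   ] F [ 1.5 -0.2  4.5] w 0.0603 q [ 0.84  0.62 -0.49  1.43  0.3   1.16  0.28]
```

>>> jog_arm([
  [0,0,-0.5,0,0,0],
  [0,0,-0.8,0,0,0],
  [0,0,-0.8,0,0,0],
  [-0.16,-0.95,0,0,0,0],
  [-0.16,-0.95,0,0,0,0],
  [-0.16,-0.95,0,0,0,0],
  [-0.16,-0.95,0,0,0,0],
  [-0.16,-0.95,0,0,0,0],
])

```text
t: 36.75
tcp_pos: [0.5642, -0.2694, 0.0853]
eef_rot: [0.0, 1.0, -0.016, 0.0]
contact_force: [0.8, 1.0, -3.1]
grip_width: 0.0603
```

>>> jog_arm([
  [-0.16,-0.95,0,0,0,0],
  [0,0,0,0,0,0],
  [0,0,0,0,0,0],
  [0,0,0,0,0,0],
])

```text
t: 37.15
tcp_pos: [0.5615, -0.2519, 0.0843]
eef_rot: [0.0, 1.0, -0.016, 0.0]
contact_force: [-0.3, 0.4, -2.5]
grip_width: 0.0604
```

```bash
python3 - <<'E'
from h import *
for i in range(2): s,r=st(); arm.capture('top')
p,d,c=snap('scene','s17',(280,80,480,230),3.5)
E
```

```text
t 37.15 tcp [ 0.5615 -0.2519  0.0843] x [ 0.999 -0.032  0.   ] z [ 0.    -0.001 -1.   ] F [-0.3  0.4 -2.5] w 0.0604 q [ 0.78  0.45 -0.55  1.6   0.25  1.17  0.14]
t 37.20 tcp [ 0.5614 -0.252   0.0841] x [ 0.999 -0.033  0.   ] z [ 0.    -0.001 -1.   ] F [-0.8 -0.6 -2.4] w 0.0605 q [ 0.78  0.45 -0.55  1.6   0.25  1.17  0.14]
```

View pics/s17.png

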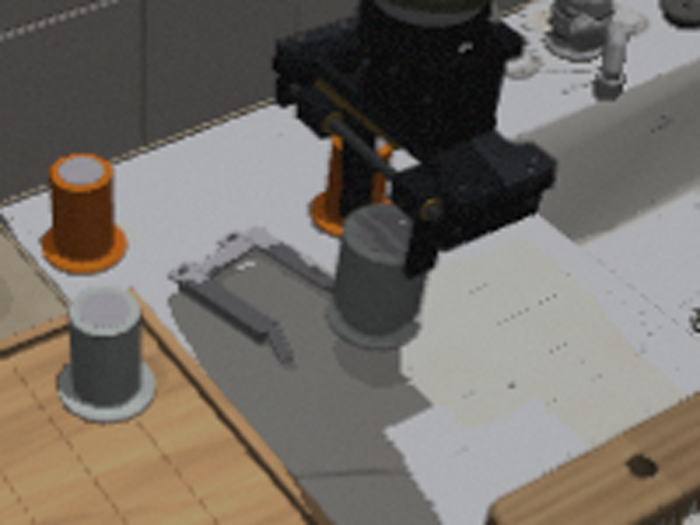

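>>> jog_arm([
  [0,0,0.65,0,0,0],
  [0,0,0.65,0,0,0],
  [0,0,0.5,0,0,0],
  [0,0,0,0,0,0],
  [0,0,0,0,0,0],
])

```text
t: 37.8
tcp_pos: [0.5614, -0.2508, 0.0475]
eef_rot: [-0.0, 1.0, -0.016, -0.0]
contact_force: [1.4, -0.4, -2.3]
grip_width: 0.0603
```

```bash
python3 - <<'E'
from h import *
for i in range(2): s,r=st(); arm.capture('top')
p,d,c=snap('scene','s18',(320,100,440,190),6);Y=cloud('scene',d,c).reshape(-1,3)
Q=Y[(np.hypot(Y[:,0]-.5615,Y[:,1]+.252)<.05)&(Y[:,2]>.06)&(Y[:,2]<.1)];print(len(Q),np.median(Q,0))
E
```

```text
t 37.80 tcp [ 0.5614 -0.2508  0.0475] x [ 1.    -0.031 -0.001] z [-0.001  0.    -1.   ] F [ 1.4 -0.4 -2.3] w 0.0603 q [ 0.77  0.49 -0.54  1.63  0.27  1.1   0.12]
t 37.85 tcp [ 0.5618 -0.2509  0.0481] x [ 1.    -0.031  0.   ] z [ 0.  0. -1.] F [-1.1  0.3 -2.5] w 0.0607 q [ 0.77  0.49 -0.54  1.63  0.27  1.1   0.12]
508 [ 0.55848525 -0.24108504  0.0831991 ]
```

View pics/s18.png

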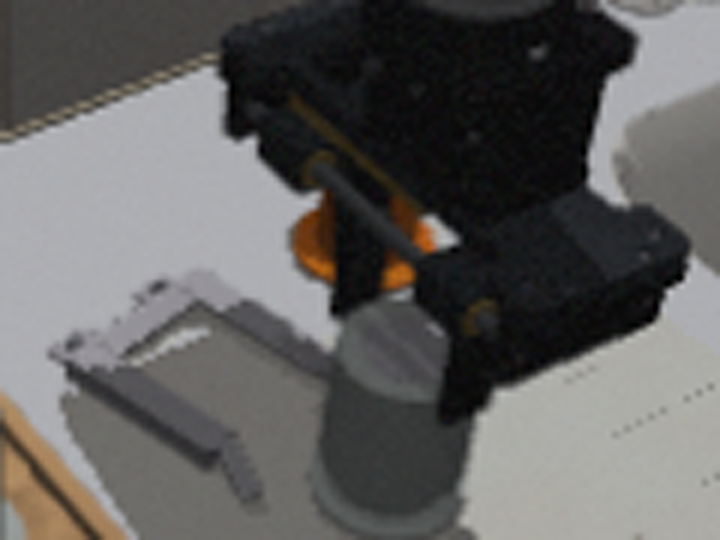

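>>> jog_arm([
  [0,0,0.13,0,0,0],
  [0.39,-0.1,0,0,0,0],
  [0.39,-0.1,0,0,0,0],
  [0.39,-0.1,0,0,0,0],
  [0.39,-0.1,0,0,0,0],
  [0.39,-0.1,0,0,0,0],
  [0,0,0,0,0,0],
])

```text
t: 38.65
tcp_pos: [0.6021, -0.2412, 0.0453]
eef_rot: [-0.0, 1.0, -0.015, 0.0]
contact_force: [0.1, 0.2, -2.5]
grip_width: 0.0605
```

```bash
python3 - <<'E'
from h import *
s,r=st(); 
p,d,c=snap('scene','s19',(320,100,440,190),6);Y=cloud('scene',d,c).reshape(-1,3)
s,r=st(); 
Q=Y[(np.hypot(Y[:,0]-s['tcp_pos'][0],Y[:,1]-s['tcp_pos'][1])<.05)&(Y[:,2]>.06)&(Y[:,2]<.1)];print(len(Q),np.median(Q,0))
a=np.deg2rad(12.4);e=np.array([np.cos(a),np.sin(a)]);v=np.array([.6652,-.229])-s['tcp_pos'][:2];print(v@e,v@[-e[1],e[0]])
E
```

```text
t 38.65 tcp [ 0.6021 -0.2412  0.0453] x [ 1.    -0.03   0.001] z [ 0.001  0.001 -1.   ] F [ 0.1  0.2 -2.5] w 0.0605 q [ 0.7   0.56 -0.53  1.53  0.3   1.13  0.08]
t 38.70 tcp [ 0.6014 -0.2416  0.0452] x [ 1.   -0.03  0.  ] z [ 0.  0. -1.] F [-0.3 -0.1 -2.2] w 0.0605 q [ 0.7   0.55 -0.53  1.54  0.3   1.13  0.08]
463 [ 0.60004286 -0.23164484  0.08018864]
0.06505625275977095 -0.0013881777598313354
```

View pics/s19.png

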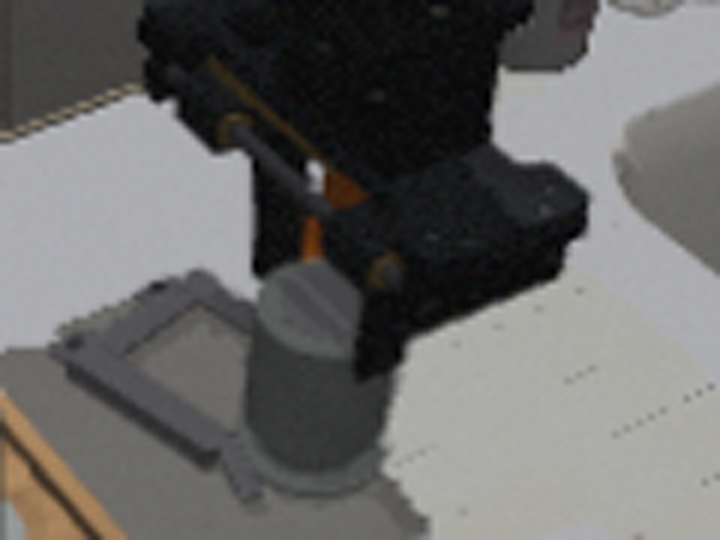

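>>> jog_arm([
  [0.36,-0.075,0,0,0,0],
  [0.36,-0.08,0,0,0,0],
  [0.36,-0.08,0,0,0,0],
  [0.36,-0.09,0,0,0,0],
  [0,0,0,0,0,0],
])

```text
t: 39.2
tcp_pos: [0.631, -0.2357, 0.0453]
eef_rot: [-0.0, 1.0, -0.015, 0.0]
contact_force: [0.0, -0.1, -3.2]
grip_width: 0.0604
```

```bash
python3 - <<'E'
from h import *
s,r=st(); 
p,d,c=snap('scene','s20',(320,100,440,190),6);Y=cloud('scene',d,c).reshape(-1,3)
s,r=st(); 
Q=Y[(np.hypot(Y[:,0]-s['tcp_pos'][0],Y[:,1]-s['tcp_pos'][1])<.05)&(Y[:,2]>.06)&(Y[:,2]<.1)];print(len(Q),np.median(Q,0))
a=np.deg2rad(12.4);e=np.array([np.cos(a),np.sin(a)]);v=np.array([.6652,-.229])-s['tcp_pos'][:2];print(v@e,v@[-e[1],e[0]])
E
```

```text
t 39.20 tcp [ 0.631  -0.2357  0.0453] x [ 1.    -0.03   0.001] z [ 0.001  0.001 -1.   ] F [ 0.  -0.1 -3.2] w 0.0604 q [ 0.66  0.6  -0.52  1.46  0.31  1.16  0.06]
t 39.25 tcp [ 0.6303 -0.236   0.0452] x [ 1.    -0.031  0.   ] z [ 0.  0. -1.] F [-0.5 -0.9 -2.6] w 0.0607 q [ 0.66  0.6  -0.52  1.46  0.31  1.16  0.06]
444 [ 0.62751072 -0.22579986  0.08034262]
0.035570773557341534 -0.0006607485435850232
```

View pics/s20.png

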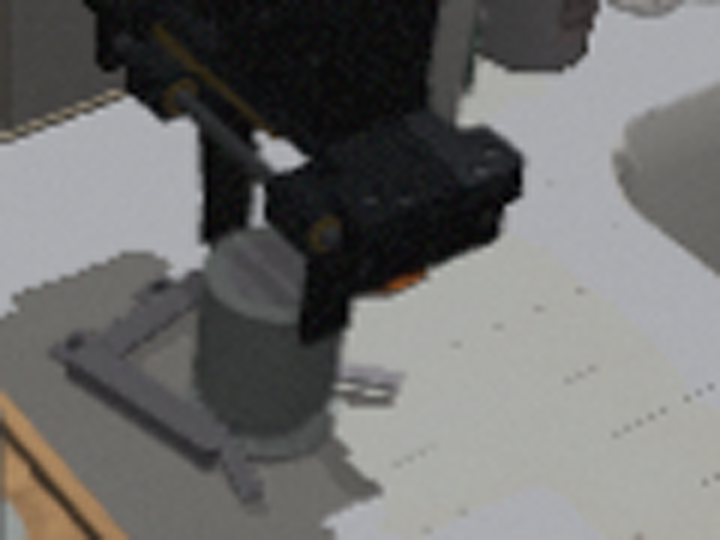

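>>> jog_arm([
  [0.36,-0.085,0,0,0,0],
  [0.36,-0.085,0,0,0,0],
  [0.36,-0.085,0,0,0,0],
  [0.3,-0.07,0,0,0,0],
  [0,0,0,0,0,0],
])

```text
t: 39.75
tcp_pos: [0.6586, -0.2301, 0.0452]
eef_rot: [-0.0, 1.0, -0.015, 0.0]
contact_force: [-0.9, -0.1, -3.9]
grip_width: 0.0603
```

```bash
python3 - <<'E'
from h import *
s,r=st(); 
p,d,c=snap('scene','s21',(320,100,440,190),6);Y=cloud('scene',d,c).reshape(-1,3)
s,r=st(); 
Q=Y[(np.hypot(Y[:,0]-s['tcp_pos'][0],Y[:,1]-s['tcp_pos'][1])<.05)&(Y[:,2]>.06)&(Y[:,2]<.1)];print(len(Q),np.median(Q,0))
a=np.deg2rad(12.4);e=np.array([np.cos(a),np.sin(a)]);v=np.array([.6652,-.229])-s['tcp_pos'][:2];print(v@e,v@[-e[1],e[0]])
E
```

```text
t 39.75 tcp [ 0.6586 -0.2301  0.0452] x [ 1.   -0.03  0.  ] z [ 0.  0. -1.] F [-0.9 -0.1 -3.9] w 0.0603 q [ 0.62  0.65 -0.52  1.38  0.33  1.19  0.04]
t 39.80 tcp [ 0.658  -0.2304  0.0452] x [ 1.    -0.031  0.   ] z [ 0.  0. -1.] F [-0.2  0.6 -2.8] w 0.0602 q [ 0.62  0.65 -0.52  1.39  0.33  1.19  0.04]
420 [ 0.65532238 -0.22034875  0.08011571]
0.007309415261151289 -0.00013200471839563177
```

>>> jog_arm([
  [0.15,-0.035,0,0,0,0],
  [0.13,-0.03,0,0,0,0],
  [0,0,0,0,0,0],
  [0,0,-0.15,0,0,0],
  [0,0,-0.2,0,0,0],
  [0,0,-0.2,0,0,0],
])

```text
t: 40.4
tcp_pos: [0.663, -0.2298, 0.0565]
eef_rot: [-0.0, 1.0, -0.016, -0.0]
contact_force: [0.5, 0.2, -4.8]
grip_width: 0.0603
```

```bash
python3 - <<'E'
from h import *
s,r=st(); 
p,d,c=snap('scene','s22',(320,100,440,190),6);Y=cloud('scene',d,c).reshape(-1,3)
s,r=st(); 
Q=Y[(np.hypot(Y[:,0]-s['tcp_pos'][0],Y[:,1]-s['tcp_pos'][1])<.05)&(Y[:,2]>.06)&(Y[:,2]<.1)];print(len(Q),np.median(Q,0))
a=np.deg2rad(12.4);e=np.array([np.cos(a),np.sin(a)]);v=np.array([.6652,-.229])-s['tcp_pos'][:2];print(v@e,v@[-e[1],e[0]])
E
```

```text
t 40.40 tcp [ 0.663  -0.2298  0.0565] x [ 1.    -0.031 -0.   ] z [-0.  0. -1.] F [ 0.5  0.2 -4.8] w 0.0603 q [ 0.61  0.65 -0.52  1.36  0.32  1.21  0.04]
t 40.45 tcp [ 0.6634 -0.2298  0.0574] x [ 1.    -0.031  0.001] z [ 0.001 -0.    -1.   ] F [-0.7  0.9 -4. ] w 0.0604 q [ 0.61  0.65 -0.52  1.36  0.32  1.21  0.04]
460 [ 0.65452224 -0.21827406  0.09042425]
0.0019215072100548269 0.00044474683751470314
```

View pics/s22.png

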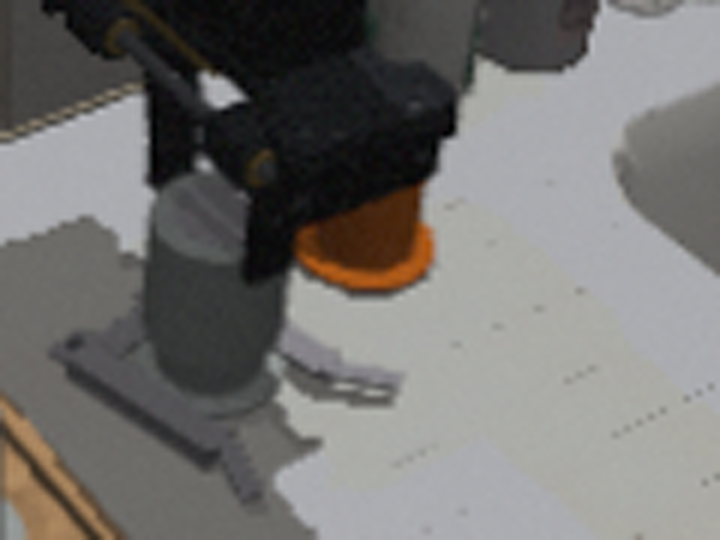

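>>> jog_arm([
  [0,0,-0.3,0,0,0],
  [0,0,-0.3,0,0,0],
  [0,0,-0.3,0,0,0],
])

```text
t: 40.75
tcp_pos: [0.6633, -0.2298, 0.075]
eef_rot: [0.0, 1.0, -0.016, 0.0]
contact_force: [-0.3, 0.4, -5.8]
grip_width: 0.0604
```

```bash
python3 - <<'E'
from h import *
s,r=st(); 
p,d,c=snap('scene','s23',(320,100,440,190),6)
E
```

```text
t 40.75 tcp [ 0.6633 -0.2298  0.075 ] x [ 1.    -0.031  0.   ] z [ 0. -0. -1.] F [-0.3  0.4 -5.8] w 0.0604 q [ 0.62  0.63 -0.52  1.34  0.32  1.24  0.05]
```

View pics/s23.png

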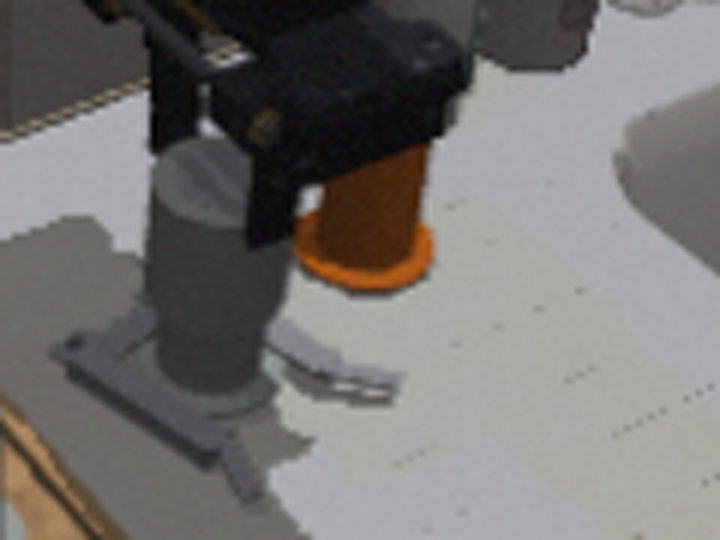

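>>> jog_arm([
  [0,0,-0.4,0,0,0],
  [0,0,-0.5,0,0,0],
  [0,0,-0.5,0,0,0],
  [0,0,-0.7,0,0,0],
  [0,0,-0.8,0,0,0],
  [0,0,-0.8,0,0,0],
  [0,0,-0.8,0,0,0],
  [0,0,0,0,0,0],
])

```text
t: 41.6
tcp_pos: [0.6647, -0.23, 0.1679]
eef_rot: [0.001, 1.0, -0.016, 0.002]
contact_force: [0.3, -0.0, -2.4]
grip_width: 0.0602
```

```bash
python3 - <<'E'
from h import *
s,r=st(); 
p,d,c=snap('scene','s24',(260,70,440,220),4);Y=cloud('scene',d,c).reshape(-1,3)
p,d,c=snap('top','t24');X=cloud('top',d,c).reshape(-1,3)
for n,g in [('P1',(.623,-.069)),('P2',(.628,.068))]:
  for nm,Z in (('top',X),('scene',Y)):
    m=(np.hypot(Z[:,0]-g[0],Z[:,1]-g[1])<.05)&(Z[:,2]>.07)&(Z[:,2]<.099)
    Q=Z[m]
    if len(Q): print(n,nm,m.sum(),np.median(Q,0).round(4))
Q=Y[(np.hypot(Y[:,0]-s['tcp_pos'][0],Y[:,1]-s['tcp_pos'][1])<.03)&(Y[:,2]>.065)&(Y[:,2]<.09)];print(len(Q),np.median(Q,0))
E
```

```text
t 41.60 tcp [ 0.6647 -0.23    0.1679] x [ 0.999 -0.031  0.004] z [ 0.004 -0.001 -1.   ] F [ 0.3 -0.  -2.4] w 0.0602 q [ 0.61  0.57 -0.54  1.24  0.28  1.4   0.07]
P1 top 339 [ 0.6209 -0.0699  0.0908]
P1 scene 355 [ 0.6168 -0.0649  0.09  ]
P2 top 340 [0.6271 0.0652 0.0911]
P2 scene 414 [0.6216 0.0697 0.0901]
227 [ 0.65935891 -0.22684283  0.07419597]
```

View pics/s24.png

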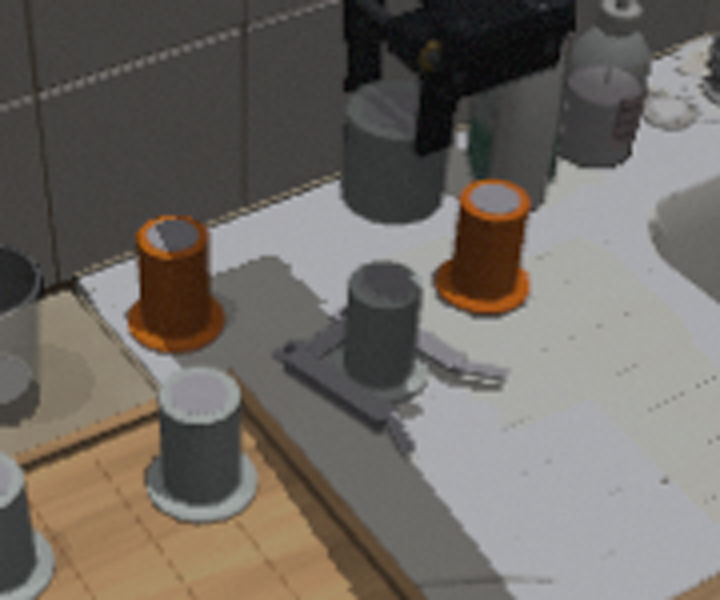

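>>> jog_arm([
  [-0.56,-0.94,0,0,0,0],
  [-0.56,-0.94,0,0,0,0],
  [-0.56,-0.94,0,0,0,0],
  [-0.56,-0.94,0,0,0,0],
  [-0.56,-0.94,0,0,0,0],
  [-0.56,-0.94,0,0,0,0],
  [-0.56,-0.94,0,0,0,0],
  [-0.56,-0.94,0,0,0,0],
])

```text
t: 42.5
tcp_pos: [0.5773, -0.076, 0.1633]
eef_rot: [-0.0, 1.0, -0.016, -0.001]
contact_force: [0.1, 0.1, -1.0]
grip_width: 0.0604
```

>>> jog_arm([
  [-0.56,-0.94,0,0,0,0],
  [-0.56,-0.94,0,0,0,0],
  [-0.56,-0.94,0,0,0,0],
  [-0.56,-0.94,0,0,0,0],
  [-0.56,-0.94,0,0,0,0],
  [-0.56,-0.94,0,0,0,0],
  [-0.56,-0.94,0,0,0,0],
  [-0.56,-0.94,0,0,0,0],
])

```text
t: 43.3
tcp_pos: [0.4926, 0.0778, 0.1643]
eef_rot: [0.0, 1.0, -0.016, 0.0]
contact_force: [0.1, 0.3, -2.3]
grip_width: 0.0602
```

>>> jog_arm([
  [0,0,0,0,0,0],
  [0,0,0.9,0,0,0],
  [0,0,0.9,0,0,0],
  [0,0,0.9,0,0,0],
  [0,0,0.9,0,0,0],
  [0,0,0.9,0,0,0],
  [0,0,0,0,0,0],
])

```text
t: 44.0
tcp_pos: [0.4918, 0.0761, 0.0723]
eef_rot: [0.0, 1.0, -0.016, -0.002]
contact_force: [-0.3, -1.1, -1.8]
grip_width: 0.06
```

```bash
python3 - <<'E'
from h import *
s,r=st(); 
p,d,c=snap('scene','s25',(200,80,480,330),2.7)
E
```

```text
t 44.00 tcp [0.4918 0.0761 0.0723] x [ 0.999 -0.032 -0.004] z [-0.004 -0.    -1.   ] F [-0.3 -1.1 -1.8] w 0.0600 q [ 0.42  0.24 -0.74  1.9   0.18  1.07 -0.42]
```

View pics/s25.png

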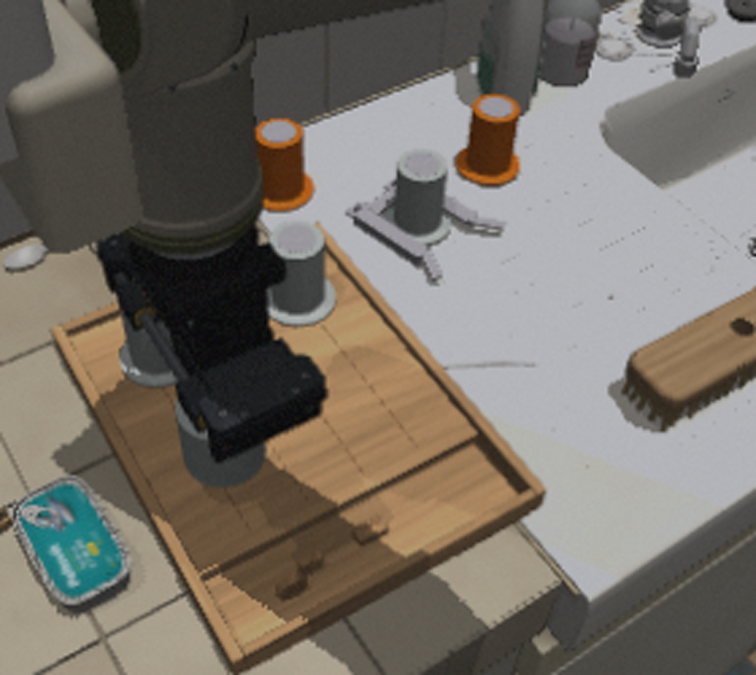

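>>> jog_arm([
  [0,0,0.7,0,0,0],
  [0,0,0.6,0,0,0],
  [0,0,0,0,0,0],
  [0,0,0.08,0,0,0],
  [0,0,0,0,0,0],
])

```text
t: 44.55
tcp_pos: [0.4937, 0.0765, 0.0469]
eef_rot: [-0.0, 1.0, -0.016, 0.0]
contact_force: [-0.1, -0.8, -1.5]
grip_width: 0.0604
```

>>> jog_arm([
  [0,0,0.08,0,0,0],
  [0,0,0,0,0,0],
])

```text
t: 44.75
tcp_pos: [0.4937, 0.0764, 0.0453]
eef_rot: [0.0, 1.0, -0.016, 0.0]
contact_force: [-0.6, -0.4, -1.0]
grip_width: 0.06
```

>>> jog_arm([
  [0,0,0.08,0,0,0],
  [0,0,0,0,0,0],
])

```text
t: 44.95
tcp_pos: [0.4935, 0.0764, 0.0434]
eef_rot: [0.0, 1.0, -0.016, -0.0]
contact_force: [0.7, 0.0, -1.3]
grip_width: 0.0606
```

>>> jog_arm([
  [0,0,0.08,0,0,0],
  [0,0,0,0,0,0],
])

```text
t: 45.15
tcp_pos: [0.4934, 0.0764, 0.0417]
eef_rot: [0.0, 1.0, -0.016, -0.0]
contact_force: [-0.6, -0.5, -1.3]
grip_width: 0.0603
```

>>> jog_arm([
  [0,0,0.06,0,0,0],
  [0,0,0,0,0,0],
])

```text
t: 45.35
tcp_pos: [0.4937, 0.0765, 0.0408]
eef_rot: [0.0, 1.0, -0.016, 0.0]
contact_force: [-0.9, 0.1, 0.5]
grip_width: 0.0604
```

Touching the deck. Release and lift.

>>> jog_arm([
  [0,0,0.03,0,0,0],
  [0,0,0,0,0,0],
  [0,0,0,0,0,0],
  [0,0,0,0,0,0],
  [0,0,0,0,0,0],
], hand=1)

```text
t: 45.85
tcp_pos: [0.4936, 0.0765, 0.0401]
eef_rot: [0.0, 1.0, -0.016, 0.0]
contact_force: [0.6, 0.4, -0.6]
grip_width: 0.0857
```

>>> jog_arm([
  [0,0,-0.5,0,0,0],
  [0,0,-1,0,0,0],
  [0,0,-1,0,0,0],
  [0,0,-1,0,0,0],
  [0,0,-1,0,0,0],
  [0,0,-1,0,0,0],
])

```text
t: 46.45
tcp_pos: [0.4935, 0.0766, 0.1518]
eef_rot: [0.0, 1.0, -0.015, 0.0]
contact_force: [-0.3, 0.2, 0.4]
grip_width: 0.0872
```

```bash
python3 - <<'E'
from h import *
s,r=st(); 
p,d,c=snap('scene','s26',(200,80,530,330),2.4);Y=cloud('scene',d,c).reshape(-1,3)
p,d,c=snap('top','t26');X=cloud('top',d,c).reshape(-1,3)
for n,g in [('P1',(.623,-.069)),('P2',(.628,.068)),('P4',(.494,.076)),('seat',(.6652,-.229))]:
  for nm,Z in (('top',X),('scene',Y)):
    m=(np.hypot(Z[:,0]-g[0],Z[:,1]-g[1])<.05)&(Z[:,2]>.065)&(Z[:,2]<.099)
    Q=Z[m]
    if len(Q): print(n,nm,m.sum(),np.median(Q,0).round(4))
Q=X[(abs(X[:,0]-.36)<.1)&(abs(X[:,1]+.33)<.2)&(X[:,2]>.035)&(X[:,2]<.055)];print(len(Q),cv2.minAreaRect((Q[:,:2]*1000).astype(np.float32)),np.median(Q[:,2]))
E
```

```text
t 46.45 tcp [0.4935 0.0766 0.1518] x [ 1.    -0.031  0.001] z [ 0.001 -0.    -1.   ] F [-0.3  0.2  0.4] w 0.0872 q [ 0.46  0.15 -0.75  1.81  0.11  1.22 -0.36]
P1 top 340 [ 0.6209 -0.0699  0.0906]
P1 scene 285 [ 0.6195 -0.0692  0.0906]
P2 top 168 [0.6373 0.0543 0.0909]
P2 scene 346 [0.6205 0.0747 0.0898]
P4 top 114 [0.498  0.0532 0.0753]
P4 scene 704 [0.4902 0.0777 0.0757]
seat top 312 [ 0.6606 -0.2312  0.0753]
seat scene 229 [ 0.6585 -0.2267  0.0741]
2198 ((368.956298828125, -356.93682861328125), (220.55960083007812, 60.433448791503906), 87.96613311767578) 0.04849038062027548
```

View pics/s26.png

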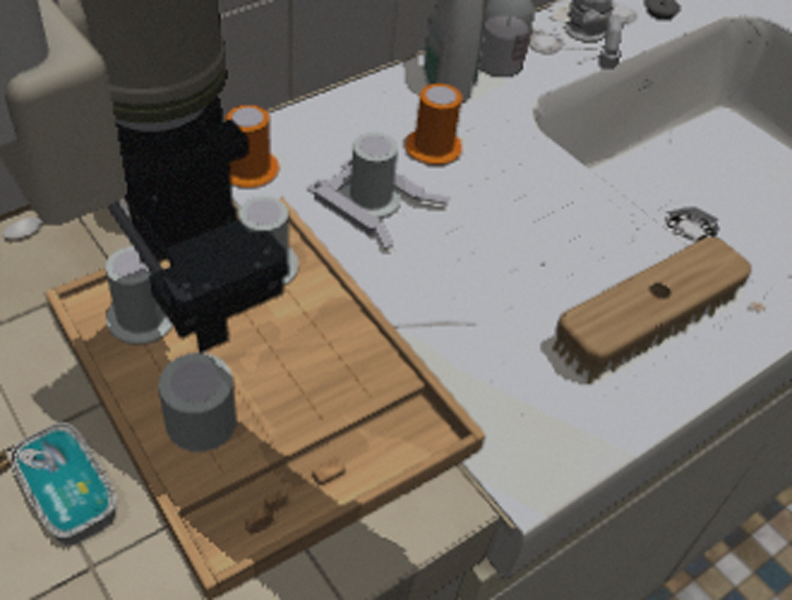

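>>> jog_arm([
  [0.55,0.94,0,0,0,0],
  [0.55,0.94,0,0,0,0],
  [0.55,0.94,0,0,0,0],
  [0.55,0.94,0,0,0,0],
  [0.55,0.94,0,0,0,0],
  [0.55,0.94,0,0,0,0],
  [0.55,0.94,0,0,0,0],
  [0.55,0.94,0,0,0,0],
])

```text
t: 47.35
tcp_pos: [0.5775, -0.0782, 0.15]
eef_rot: [-0.0, 1.0, -0.016, -0.0]
contact_force: [0.3, 1.0, 0.7]
grip_width: 0.0871
```

>>> jog_arm([
  [0.55,0.94,0,0,0,0],
  [0.55,0.94,0,0,0,0],
  [0.55,0.94,0,0,0,0],
  [0.55,0.94,0,0,0,0],
  [0.55,0.94,0,0,0,0],
  [0.55,0.94,0,0,0,0],
  [0.55,0.94,0,0,0,0],
  [0.55,0.94,0,0,0,0],
])

```text
t: 48.15
tcp_pos: [0.6605, -0.2314, 0.1497]
eef_rot: [0.0, 1.0, -0.016, -0.0]
contact_force: [0.1, 0.8, 0.7]
grip_width: 0.0866
```

>>> jog_arm([
  [0,0,0,0,0,0],
  [0,0,0,0,0,0],
])

```text
t: 48.35
tcp_pos: [0.66, -0.23, 0.1494]
eef_rot: [-0.0, 1.0, -0.016, -0.0]
contact_force: [-0.1, 0.5, -0.2]
grip_width: 0.0867
```

```bash
python3 - <<'E'
from h import *
s,r=st(); 
p,d,c=snap('wrist','w27');X=cloud('wrist',d,c).reshape(-1,3)
g=(.661,-.2305)
m=(np.hypot(X[:,0]-g[0],X[:,1]-g[1])<.04)&(X[:,2]>.068)&(X[:,2]<.085)
Q=X[m];print(len(Q),np.median(Q,0).round(4),((Q.max(0)+Q.min(0))/2).round(4))
E
```

```text
t 48.35 tcp [ 0.66   -0.23    0.1494] x [ 0.999 -0.032 -0.001] z [-0.001  0.001 -1.   ] F [-0.1  0.5 -0.2] w 0.0867 q [ 0.62  0.58 -0.54  1.27  0.29  1.37  0.07]
2740 [ 0.6621 -0.2287  0.0744] [ 0.662  -0.2299  0.0726]
```

View pics/w27.png

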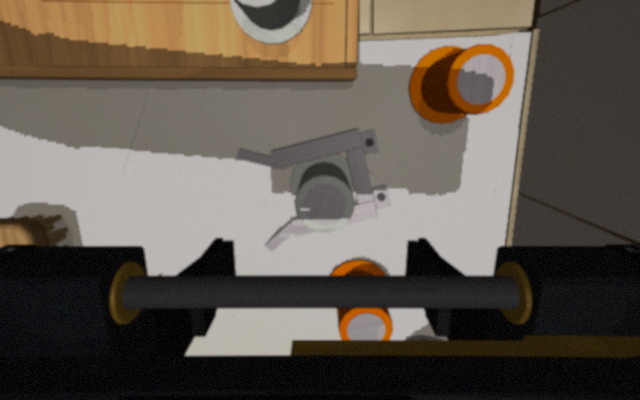

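>>> jog_arm([
  [0.1,0,0.9,0,0,0],
  [0,0,0.9,0,0,0],
  [0,0,0.9,0,0,0],
  [0,0,0.9,0,0,0],
  [0,0,0.9,0,0,0],
  [0,0,0.85,0,0,0],
  [0,0,0,0,0,0],
  [0,0,0,0,0,0],
])

```text
t: 49.2
tcp_pos: [0.6621, -0.2296, 0.0431]
eef_rot: [-0.0, 1.0, -0.016, -0.0]
contact_force: [-0.2, -0.1, 0.2]
grip_width: 0.087
```

>>> jog_arm([
  [0,0,0,0,0,0],
  [0,0,0,0,0,0],
  [0,0,0,0,0,0],
  [0,0,0,0,0,0],
  [0,0,0,0,0,0],
  [0,0,0,0,0,0],
], hand=0)

```text
t: 49.8
tcp_pos: [0.6623, -0.2297, 0.0433]
eef_rot: [0.0, 1.0, -0.016, 0.0]
contact_force: [0.3, -0.3, 0.8]
grip_width: 0.0469
```

>>> jog_arm([
  [0,0,-0.12,0,0,0],
  [0,0,0,0,0,0],
])

```text
t: 50.0
tcp_pos: [0.6621, -0.2298, 0.0458]
eef_rot: [0.0, 1.0, -0.016, 0.0]
contact_force: [-0.5, 0.4, -1.1]
grip_width: 0.0467
```

```bash
python3 - <<'E'
from h import *
s,r=st(); 
p,d,c=snap('scene','s28',(320,100,440,190),6);Y=cloud('scene',d,c).reshape(-1,3)
s,r=st()
Q=Y[(np.hypot(Y[:,0]-s['tcp_pos'][0],Y[:,1]-s['tcp_pos'][1])<.03)&(Y[:,2]>.068)&(Y[:,2]<.09)];print(len(Q),np.median(Q,0))
E
```

```text
t 50.00 tcp [ 0.6621 -0.2298  0.0458] x [ 1.    -0.031  0.   ] z [ 0. -0. -1.] F [-0.5  0.4 -1.1] w 0.0467 q [ 0.62  0.66 -0.52  1.37  0.33  1.2   0.04]
t 50.05 tcp [ 0.6621 -0.2297  0.0456] x [ 1.    -0.031  0.   ] z [ 0. -0. -1.] F [ 0.6 -0.1 -2. ] w 0.0466 q [ 0.62  0.66 -0.52  1.37  0.33  1.2   0.04]
182 [ 0.66667043 -0.22145945  0.07756098]
```

View pics/s28.png

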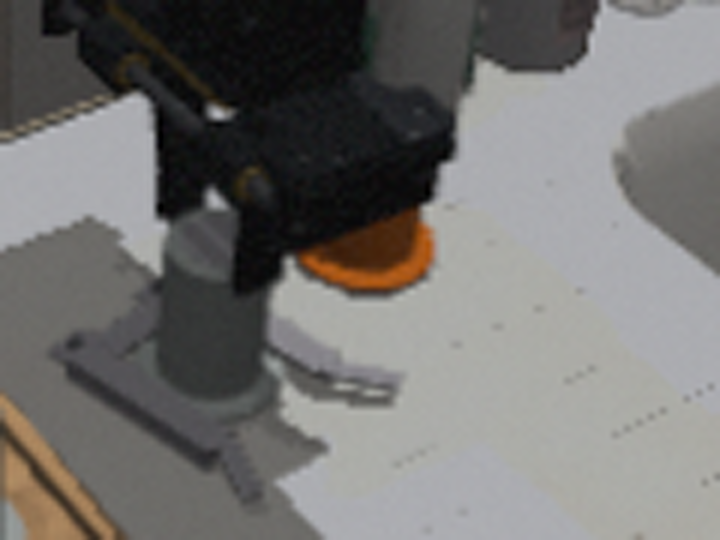

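>>> jog_arm([
  [-0.3,0.075,0,0,0,0],
  [-0.4,0.1,0,0,0,0],
  [-0.4,0.1,0,0,0,0],
  [-0.4,0.1,0,0,0,0],
  [0,0,0,0,0,0],
])

```text
t: 50.55
tcp_pos: [0.6305, -0.2374, 0.0457]
eef_rot: [0.0, 1.0, -0.016, -0.0]
contact_force: [-0.3, -0.3, -1.0]
grip_width: 0.0465
```

```bash
python3 - <<'E'
from h import *
s,r=st(); 
a=np.deg2rad(12.4);e=np.array([np.cos(a),np.sin(a)]);v=np.array([.6652,-.229])-s['tcp_pos'][:2];print(v@e,v@[-e[1],e[0]])
E
```

```text
t 50.55 tcp [ 0.6305 -0.2374  0.0457] x [ 0.999 -0.033 -0.001] z [-0.001 -0.001 -1.   ] F [-0.3 -0.3 -1. ] w 0.0465 q [ 0.66  0.61 -0.52  1.46  0.32  1.16  0.06]
0.03571998609266859 0.0007806820396595274
```

>>> jog_arm([
  [-0.4,0.09,0,0,0,0],
  [-0.4,0.09,0,0,0,0],
  [-0.4,0.095,0,0,0,0],
  [-0.4,0.1,0,0,0,0],
  [-0.5,0.12,0,0,0,0],
  [-0.6,0.15,0,0,0,0],
  [-0.8,0.2,0,0,0,0],
  [-0.8,0.2,0,0,0,0],
])

```text
t: 51.35
tcp_pos: [0.544, -0.2548, 0.0455]
eef_rot: [0.0, 1.0, -0.016, -0.0]
contact_force: [0.4, 0.1, -1.9]
grip_width: 0.0465
```

```bash
python3 - <<'E'
from h import *
s,r=st(); 
p,d,c=snap('scene','s29',(280,80,480,230),3.5)
E
```

```text
t 51.35 tcp [ 0.544  -0.2548  0.0455] x [ 1.    -0.031 -0.   ] z [-0. -0. -1.] F [ 0.4  0.1 -1.9] w 0.0465 q [ 0.8   0.46 -0.55  1.67  0.26  1.09  0.14]
```

View pics/s29.png

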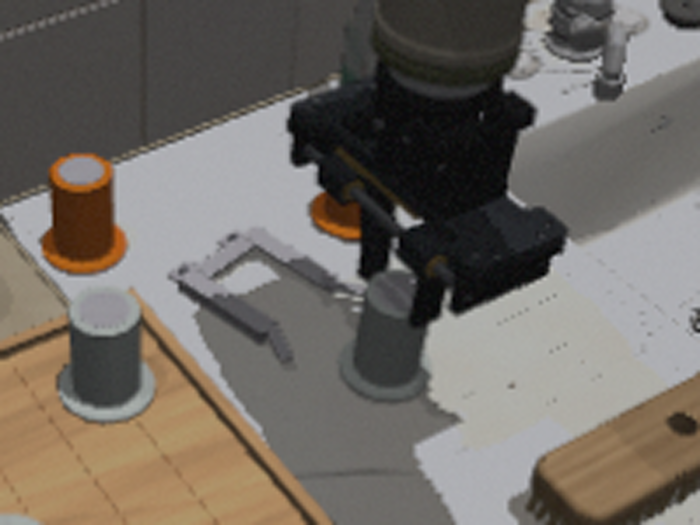

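>>> jog_arm([
  [0,0,-0.8,0,0,0],
  [0,0,-0.9,0,0,0],
  [0,0,-0.9,0,0,0],
  [0,0,-0.9,0,0,0],
  [-0.3,-0.94,0,0,0,0],
  [-0.3,-0.94,0,0,0,0],
  [-0.3,-0.94,0,0,0,0],
  [-0.3,-0.94,0,0,0,0],
])

```text
t: 52.2
tcp_pos: [0.5242, -0.1773, 0.1169]
eef_rot: [0.0, 1.0, -0.015, 0.001]
contact_force: [0.4, -0.5, -0.8]
grip_width: 0.0468
```

>>> jog_arm([
  [-0.3,-0.94,0,0,0,0],
  [-0.3,-0.94,0,0,0,0],
  [-0.3,-0.94,0,0,0,0],
  [-0.3,-0.94,0,0,0,0],
  [-0.3,-0.94,0,0,0,0],
  [-0.3,-0.94,0,0,0,0],
  [0,0,0,0,0,0],
  [0,0,0,0,0,0],
])

```text
t: 53.0
tcp_pos: [0.4911, -0.0643, 0.1157]
eef_rot: [0.0, 1.0, -0.015, 0.0]
contact_force: [0.6, 0.1, -1.1]
grip_width: 0.0467
```

```bash
python3 - <<'E'
from h import *
s,r=st(); 
p,d,c=snap('scene','s30',(200,80,480,330),2.7)
E
```

```text
t 53.00 tcp [ 0.4911 -0.0643  0.1157] x [ 1.   -0.03  0.  ] z [ 0.    -0.001 -1.   ] F [ 0.6  0.1 -1.1] w 0.0467 q [ 0.68  0.17 -0.7   1.87  0.12  1.15 -0.09]
```

View pics/s30.png

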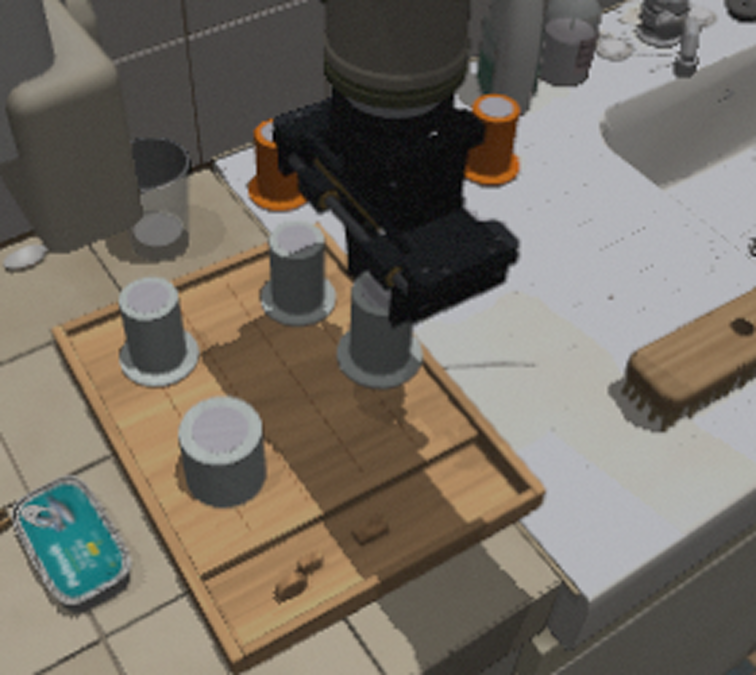

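>>> jog_arm([
  [0,0,0.8,0,0,0],
  [0,0,0.8,0,0,0],
  [0,0,0.8,0,0,0],
  [0,0,0.2,0,0,0],
  [0,0,0,0,0,0],
  [0,0,0,0,0,0],
])

```text
t: 53.65
tcp_pos: [0.4916, -0.065, 0.0642]
eef_rot: [0.0, 1.0, -0.016, 0.0]
contact_force: [-0.6, 1.3, -0.6]
grip_width: 0.0462
```

>>> jog_arm([
  [0,0,0.08,0,0,0],
  [0,0,0,0,0,0],
])

```text
t: 53.85
tcp_pos: [0.4914, -0.0649, 0.0623]
eef_rot: [0.0, 1.0, -0.016, 0.0]
contact_force: [0.4, -1.0, -2.6]
grip_width: 0.0465
```

>>> jog_arm([
  [0,0,0.08,0,0,0],
  [0,0,0,0,0,0],
])

```text
t: 54.05
tcp_pos: [0.4911, -0.0647, 0.0603]
eef_rot: [0.0, 1.0, -0.016, 0.0]
contact_force: [0.5, -0.9, -1.5]
grip_width: 0.0467
```

>>> jog_arm([
  [0,0,0.08,0,0,0],
  [0,0,0,0,0,0],
])

```text
t: 54.25
tcp_pos: [0.4916, -0.0647, 0.0592]
eef_rot: [0.0, 1.0, -0.016, 0.0]
contact_force: [-0.2, -0.6, 3.8]
grip_width: 0.0466
```

>>> jog_arm([
  [0,0,0.04,0,0,0],
  [0,0,0,0,0,0],
])

```text
t: 54.45
tcp_pos: [0.4919, -0.0648, 0.059]
eef_rot: [0.0, 1.0, -0.016, 0.001]
contact_force: [-2.1, -0.0, 11.3]
grip_width: 0.0467
```

>>> jog_arm([
  [0,0,-0.03,0,0,0],
  [0,0,0,0,0,0],
  [0,0,0,0,0,0],
  [0,0,0,0,0,0],
  [0,0,0,0,0,0],
], hand=1)

```text
t: 54.95
tcp_pos: [0.4911, -0.0647, 0.0584]
eef_rot: [0.0, 1.0, -0.016, -0.0]
contact_force: [0.0, -0.2, 0.1]
grip_width: 0.079
```

>>> jog_arm([
  [0,0,-0.5,0,0,0],
  [0,0,-1,0,0,0],
  [0,0,-1,0,0,0],
  [0,0,-1,0,0,0],
  [0,0,-1,0,0,0],
  [0,0,-1,0,0,0],
  [0,0,-1,0,0,0],
  [0,0,0,0,0,0],
])

```text
t: 55.75
tcp_pos: [0.4927, -0.0646, 0.1918]
eef_rot: [0.001, 1.0, -0.015, 0.002]
contact_force: [0.7, -1.5, 0.4]
grip_width: 0.0869
```

```bash
python3 - <<'E'
from h import *
s,r=st(); 
p,d,c=snap('scene','s31',(200,80,530,330),2.4);Y=cloud('scene',d,c).reshape(-1,3)
p,d,c=snap('top','t31',(190,90,500,320),2.5);X=cloud('top',d,c).reshape(-1,3)
for n,g in [('P1',(.623,-.069)),('P2',(.628,.068)),('P4',(.494,.076)),('P3',(.4915,-.065))]:
  for nm,Z in (('top',X),('scene',Y)):
    m=(np.hypot(Z[:,0]-g[0],Z[:,1]-g[1])<.045)&(Z[:,2]>.065)&(Z[:,2]<.099)
    Q=Z[m]
    if len(Q): print(n,nm,m.sum(),np.median(Q,0).round(4))
Q=X[(abs(X[:,0]-.36)<.1)&(abs(X[:,1]+.33)<.2)&(X[:,2]>.035)&(X[:,2]<.055)];print(len(Q),cv2.minAreaRect((Q[:,:2]*1000).astype(np.float32)) if len(Q) else 0)
E
```

```text
t 55.75 tcp [ 0.4927 -0.0646  0.1918] x [ 1.    -0.031  0.005] z [ 0.005 -0.001 -1.   ] F [ 0.7 -1.5  0.4] w 0.0869 q [ 0.71  0.1  -0.7   1.77  0.07  1.3  -0.04]
P1 scene 386 [ 0.6158 -0.0641  0.0901]
P2 top 352 [0.6267 0.0649 0.0908]
P2 scene 447 [0.6203 0.0699 0.0901]
P4 top 544 [0.4925 0.0743 0.0759]
P4 scene 708 [0.4899 0.0776 0.0758]
P3 scene 472 [ 0.4853 -0.0607  0.09  ]
2189 ((369.01776123046875, -356.67730712890625), (219.7996063232422, 60.54771423339844), 87.97008514404297)
```

View pics/s31.png

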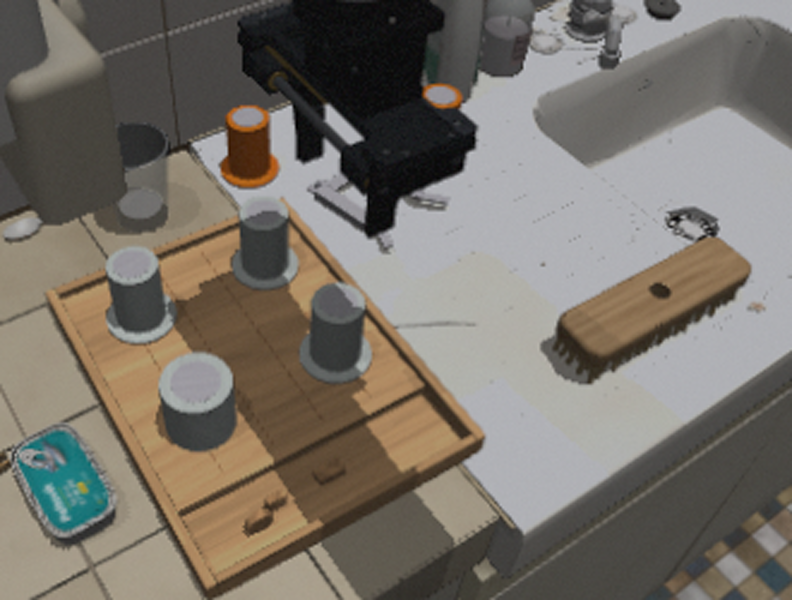

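View pics/t31.png

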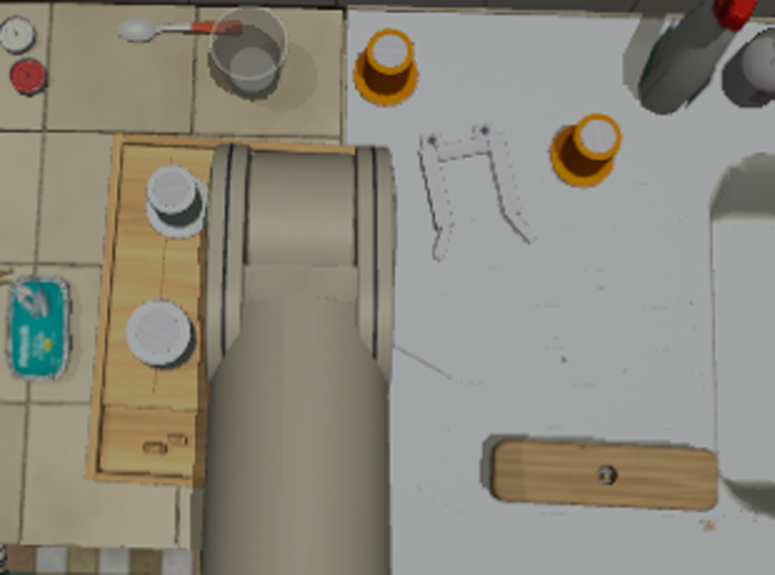

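```bash
python3 -c "
from plant import arm
print(arm.job_done()); print(arm.observe()['t'])"
```

```text
the job is handed in; nothing more can be done
None
the job is handed in; nothing more can be done
```

The job is done and handed in at about 56 s of the 210 s allowed. No verdict comes back, so these results rest on my own last camera checks.

- **Sweeping:** One sweep pushed all three biscuit bits into the trough. One bit jammed briefly between the brush and the trough, at about 12 N, and came free when I lifted the brush. After the sweep I measured the bits at board x of about -0.16 to -0.17 m. The last scene picture still shows all three in the trough. In the last top view the arm covers one of them.
- **Brush:** I laid it on the worktop, bristles down. Later it was knocked about 5 cm aside while the arm was elsewhere. It still lies flat and clear of the board, with its top at about 48 mm, so I left it there.
- **Moulds:** There was one pair and two single small moulds. The pair parted in the bracket. Three small moulds and one large one now stand separately on the deck. Their tops measure about 90–91 mm (small) and 76 mm (large), which fits rims flat on the deck.
- **Other things:** The orange look-alikes, the glass and the tin were not touched. The gripper was open and clear of everything at hand-in.

The two cameras disagreed by up to about 8 mm on where the mould tops are, mostly because the scene camera sees them from the side. No other check failed or disagreed.

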